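# Make up two packing-station kits

## Task

Make up the two station kits from the stock on the bench: the blue tray, for the carton-closing station, gets the brown tape roll, the black marker and the red stapler; the yellow tray, for the fragile-goods station, gets the white tape roll with the red print and the red marker. Set each thing down without letting it fall, fully home in its own place in the tray: the roll on edge in the deep well, the marker in the narrow lane, the stapler upright in the wide lane. Leave the clear tape roll where it stands on the rack.

Things in the scene. Friction and masses are not known exactly. Their poses are not given: they have to be found in the camera images.
- blue_tray: Blue station tray, fixed, 242 x 124 mm. Origin: centre of its underside; x along it towards the deep well's end, z up. Lane floors 8 mm above the bench. Well for a roll on edge, axle along x: centre x +85, y 0 mm, inside 62 x 114 mm (x, y), walls 45 mm high. Narrow marker lane along x: centre x -33.5, y +36 mm, 34 mm wide. Wide stapler lane: centre x -33.5, y -26 mm, 52 mm wide
- yellow_tray: Yellow station tray, fixed, of the shape and axes of the blue one. In both, the lanes are 165 mm long from wall to wall; ribs 22 mm high (above the bench) bound them over the last 40 mm at either end, while the middle 85 mm, on a dark mat, is open to the sides for the fingers. Two ridges cradle the roll in the well: seated, its underside is 9 mm above the bench
- roll_rack: Grey rack at the back of the bench, fixed: two steel rods along y, 300 mm long, 64 mm apart, 10 mm thick, top of the rods 21 mm above the bench, between two end plates 34 mm high. Three rolls stand on it in any order, about 94 mm apart. Origin: its middle, on the bench
- brown_roll: Brown parcel tape roll, 100 mm across and 48 mm wide, 0.11 to 0.23 kg, solid (its core cannot be gripped), standing on edge on the two rods of the rack. Origin: centre of the roll; y along its axle, level (grip across the two flat faces, 48 mm apart)
- red_white_roll: White tape roll with red print, 95 mm across and 48 mm wide, 0.11 to 0.23 kg, solid (its core cannot be gripped), standing on edge on the two rods of the rack. Origin: centre of the roll; y along its axle, level (grip across the two flat faces, 48 mm apart)
- clear_roll: Plain grey-beige (clear) tape roll, a spare that stays, 100 mm across and 48 mm wide, 0.11 to 0.23 kg, solid (its core cannot be gripped), standing on edge on the two rods of the rack. Origin: centre of the roll; y along its axle, level (grip across the two flat faces, 48 mm apart)
- black_marker: Felt marker, black all over, 134 mm long, 18 mm thick, lying on the bench. Origin: under its middle, on the underside; x along its length, y across, z up
- red_marker: White felt marker with a red cap, 134 mm long, 18 mm thick, lying on the bench. Origin: under its middle, on the underside; x along its length, y across, z up
- red_stapler: Stapler with a red top arm on a black base, 150 mm long, 44 mm high, 0.14 to 0.28 kg, standing on the bench. The base is 36 mm wide and 8 mm high; the top arm, 22 mm wide, runs from 25 to 43 mm above the underside and is where to grip it; it does not open. Origin: under its middle, on the underside; x along its length, y across, z up

How it is judged:
By the outcome, as a careful person would: the job done as asked, in the order asked, and still so for the second after the job is handed in, with the robot touching nothing.
It also fails if it takes over 115 s, if anything falls off the work surface, if the arm or the gripper's body presses on something with over 40 N, if the wrist force passes 120 N, or if a joint passes its speed limit or range.

## Robot

A 6-joint arm with a two-finger parallel gripper is mounted at the origin on the work surface; the furniture and walls round the work are solid. World frame = base frame: x ahead of the robot, y to its left, z up, the work surface at z = 0. Lengths are in m, angles in rad, forces in N, time in s.
With the tool pointing down it reaches from about 0.275 to 0.875 m from the base axis. Payload 12.5 kg.
Tool frame: the origin (TCP) lies at the very end of the fingers, on their centre line; the grasp point (between the pads) lies 19 mm behind it (robot.pinch_z is the distance from the TCP to the grasp point, in m); x points along the fingers, y is the direction in which the jaws open and shut, and the axes are right-handed (so a half turn about x gives the same grasp; the last joint's range is limited). The gripper opens to 85 mm and grips with 20 to 120 N. Pads are 22 mm wide; open, the fingers measure 114 mm over their backs; the gripper's body (76 mm by 85 mm) begins 54 mm behind the grasp point. The pads swing forward as they close: fully open they stand 13 mm farther back than shut.
Start: joints at [1.242, 0.351, 1.652, -0, 1.139, -0.085], TCP at [0.133, 0.534, 0.231] pointing down, gripper open.
Joint ranges: [-2.75, 2.75], [-0.79, 2.1], [0.01, 2.65], [-1.57, 4.71], [0.07, 3.14], [-2.87, 2.87]. Speed limits (rad/s): [2.22, 2.22, 2.79, 3.14, 3.14, 3.14].

## Interface

Orientations are given as a unit quaternion [w, x, y, z].
In Python, from bench import state, eyes, robot gives the robot as it stands. The module is installed in compiled form; this text tells all that it offers.
- The arm moves only by the tool apply_moves, never from a script. Its arguments are lists of equal length, an entry for each row: "travel": the shift along the tool's x, y, z in mm, a list of three; "twist": the turn about the tool's x in degrees; "fingers": the opening, from 0 (shut) to 1 (fully open). A call has 1 to 5 rows; each row is the pose to reach, as a shift and turn from the pose measured when the call began, along the tool's axes at that moment; what a row does not reach only later rows make up. A row lasts 1/8 s, in which the tool goes at most 62.5 mm and 10.7 degrees, less where a joint would pass 70% of its speed; a pose out of reach is approached as far as the arm can. A call with a gripper value outside its range is refused whole. The fingers move at their own pace and stop on an object; the grip force is fixed at half the most. Time passes only in rows, so rows that repeat a pose let the fingers close. It gives the time, the measured TCP pose, the force and the opening at its end, in the units of the state.
- state(): the state, without advancing time (a new reading comes with each control period).
- eyes.capture(name): name is "scene" or "top" or "wrist"; returns a dict with "img" (400x640x3 uint8, red, green, blue), "camera_matrix" (3x3 intrinsics, pixels), "R" (3x3) and "t" (3): a world point X has camera coordinates R X + t. Camera axes: x right, y down, z forward; pixel columns grow to the right and rows downward; lengths in m; the calibration is good to about 2 mm. A picture is of the moment at which its call begins. There is no depth.
- robot.job_done(): hands the job in, once; it reports no verdict.
The state is a dict: "time": time; "joints": joint angles; "qvel": joint speeds; "joint_efforts": joint torques, N m; "tool_pos": TCP position; "tcp_rot": TCP orientation; "wrist_force": force on the tool from outside, world axes, zero at the start; "torque": the same for the moment, N m; "gripper_width": finger opening in m.
Only numpy, scipy, OpenCV 4.12 (cv2) and the standard library are available. Lean on these libraries where they do the work, as an engineer would, in place of code of your own. Each camera call takes 0.05 s, during which the arm holds its last target. There are 200 camera calls.

## Working session

There is one attempt and no reset: what is moved stays moved. The work goes in short steps, Python scripts to look and compute and a tool call to move; the robot and the scene stay as the last step left them, time stands still between calls to the robot, and variables do not carry over. Pictures are saved under pics/ and viewed, about 12 in all and at most 16, crops included, and the job is handed in when it is done.

Besides the shell and the picture viewer there is one more tool, called after "Request:" by a JSON object that holds its "api" and its "payload". apply_moves: Moves the arm, as the interface text tells. Its arguments: {"type":"object","properties":{"travel":{"type":"array","items":{"type":"array","items":{"type":"number"}}},"twist":{"type":"array","items":{"type":"number"}},"fingers":{"type":"array","items":{"type":"number"}}},"required":["travel","twist","fingers"]}

```bash
mkdir -p pics; cat > h.py <<'E'
import numpy as np, cv2, pickle
from bench import state, eyes, robot
def cap(n,save=None):
    c=eyes.capture(n)
    if save:
        cv2.imwrite('pics/%s.png'%save,cv2.cvtColor(c['img'],cv2.COLOR_RGB2BGR)); pickle.dump(c,open('pics/%s.pkl'%save,'wb'))
    return c
def load(s): return pickle.load(open('pics/%s.pkl'%s,'rb'))
def proj(c,X):
    X=np.atleast_2d(X); p=(c['camera_matrix']@(c['R']@X.T+np.array(c['t']).reshape(3,1))); return (p[:2]/p[2]).T
def ray(c,uv):
    uv=np.atleast_2d(uv).astype(float); d=np.linalg.inv(c['camera_matrix'])@np.c_[uv,np.ones(len(uv))].T
    R=np.array(c['R']); return -R.T@np.array(c['t']).ravel(), (R.T@d).T
def onz(c,uv,z):
    o,d=ray(c,uv); return o+d*((z-o[2])/d[:,2])[:,None]
def tri(obs):
    A=np.zeros((3,3));b=np.zeros(3)
    for c,uv in obs:
        o,d=ray(c,uv); d=d[0]/np.linalg.norm(d[0]); P=np.eye(3)-np.outer(d,d); A+=P;b+=P@o
    X=np.linalg.solve(A,b); return X,[proj(c,X)[0]-uv for c,uv in obs]
E
python3 - <<'E'
from h import *
for n in('scene','top','wrist'):
    c=cap(n,n+'0'); print(n,(-np.array(c['R']).T@np.array(c['t']).ravel()).round(3),np.array(c['R'])[2].round(2))
s=state(); print({k:np.round(v,3) for k,v in s.items()},robot.pinch_z)
E
```

```text
scene [ 0.022 -0.361  0.665] [ 0.59  0.4  -0.7 ]
top [ 0.388 -0.01   0.885] [ 0.21  0.03 -0.98]
wrist [0.051 0.554 0.373] [ 0.31 -0.08 -0.95]
{'time': np.float64(0.15), 'joints': array([ 1.242,  0.351,  1.652, -0.   ,  1.139, -0.085]), 'qvel': array([ 0.001, -0.002, -0.002,  0.001, -0.004, -0.001]), 'joint_efforts': array([ 1.0000e-03, -5.0625e+01, -2.9150e+01, -0.0000e+00,  3.0000e-03,
       -0.0000e+00]), 'tool_pos': array([0.133, 0.533, 0.231]), 'tcp_rot': array([ 0.702,  0.086,  0.702, -0.086]), 'wrist_force': array([1.129, 0.481, 0.523]), 'torque': array([-0.001,  0.008, -0.   ]), 'gripper_width': np.float64(0.085)} 0.0187
```

View pics/scene0.png

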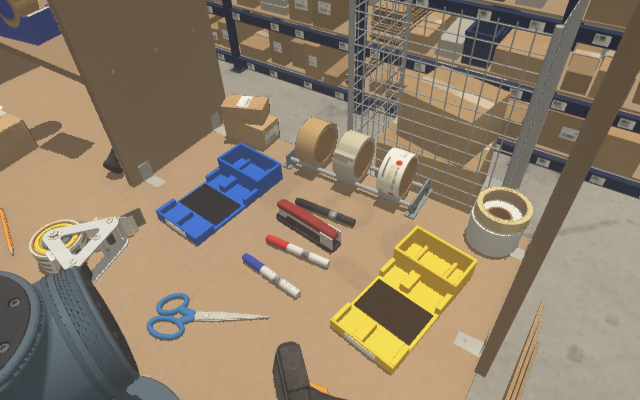

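View pics/top0.png

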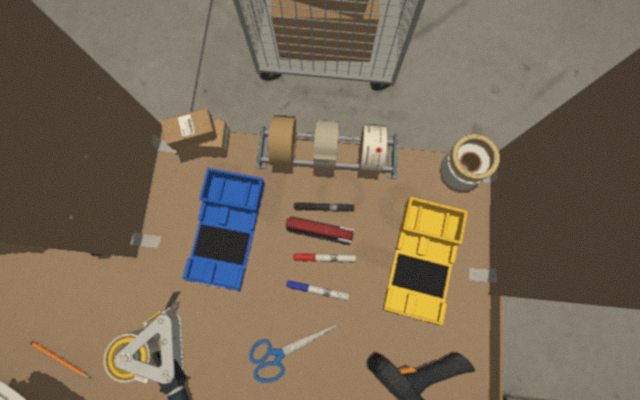

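The scene view shows the blue tray at about (220,195), the yellow tray at about (400,300) and the rack rolls at (316,140) brown, (353,157) clear and (398,173) red-white. The black marker is at (325,212), the stapler at (308,224) and the red marker at (297,250). The blue marker and the scissors are distractors. The top view agrees, and tall boards stand left and right. I'll segment next.

```bash
cat > seg.py <<'E'
from h import *
def masks(img):
    h=cv2.cvtColor(img,cv2.COLOR_RGB2HSV); H,S,V=[h[...,i].astype(int) for i in range(3)]
    return dict(blue=(abs(H-110)<12)&(S>150)&(V>60), yellow=(abs(H-26)<5)&(S>170)&(V>100), red=((H<5)|(H>172))&(S>140)&(V>70),
      dark=(V<60), white=(S<60)&(V>150))
def comps(m,amin=60):
    m=m.astype(np.uint8); n,l,s,c=cv2.connectedComponentsWithStats(m)
    return [(l==i) for i in range(1,n) if s[i,4]>=amin]
E
python3 - <<'E'
from seg import *
for n in('scene0','top0'):
    c=load(n)
    for k,m in masks(c['img']).items():
        for q in comps(m):
            ys,xs=np.nonzero(q); 
            if not(130<xs.mean()<490 and 100<ys.mean()<380): continue
            p=np.c_[xs,ys].astype(np.float32); (cx,cy),wh,a=cv2.minAreaRect(p); print(n,k,len(xs),round(cx,1),round(cy,1),np.round(wh,1),round(a,1), onz(c,[cx,cy],.01)[0,:2].round(3))
c=load('top0');cv2.imwrite('pics/t2.png',cv2.resize(c['img'][95:330,140:500,::-1],None,fx=2.2,fy=2.2,interpolation=cv2.INTER_CUBIC))
c=load('scene0');cv2.imwrite('pics/s2.png',cv2.resize(c['img'][110:375,150:482,::-1],None,fx=2.2,fy=2.2,interpolation=cv2.INTER_CUBIC))
E
```

```text
scene0 blue 615 248.4 161.6 [57.3 26.7] 27.5 [0.582 0.234]
scene0 blue 1598 209.4 205.6 [46.6 99.6] 62.1 [0.432 0.211]
scene0 yellow 194 443.5 259.7 [56.9 32.3] 32.0 [ 0.555 -0.247]
scene0 red 492 308.2 217.6 [66.7  8.7] 31.8 [0.511 0.02 ]
scene0 red 165 276.3 241.1 [22.2  7.6] 23.2 [0.429 0.036]
scene0 white 4935 289.5 112.9 [169.2  56.3] 18.4 [0.788 0.271]
scene0 white 90 485.9 103.8 [15.5  7.3] 18.4 [ 1.086 -0.139]
scene0 white 214 378.9 128.9 [11.  34.6] 3.8 [0.846 0.043]
scene0 white 76 220.9 129.7 [13.   7.6] 26.6 [0.641 0.372]
scene0 white 920 389.5 165.6 [39.6 40.7] 20.6 [ 0.737 -0.043]
scene0 white 178 484.3 171.6 [14.  44.1] 16.2 [ 0.827 -0.227]
scene0 white 147 155.0 181.0 [18.8  9.8] 26.6 [0.424 0.365]
scene0 white 90 413.9 189.4 [12.2 35.9] 34.2 [ 0.695 -0.122]
scene0 white 63 366.3 186.8 [23.8  2.5] 21.3 [ 0.649 -0.033]
scene0 white 100 420.9 202.8 [ 4.2 35.4] 35.8 [ 0.667 -0.151]
scene0 white 123 485.4 221.8 [46.9 15.5] 49.4 [ 0.684 -0.279]
scene0 white 283 307.5 254.0 [44.3  7.2] 23.2 [ 0.435 -0.032]
scene0 white 332 279.6 280.3 [45.7  8.2] 35.7 [ 0.361 -0.024]
scene0
[... 1098 characters left out ...]
]
top0 white 93 336.4 131.6 [29.9 10.7] 43.4 [ 0.719 -0.007]
top0 white 774 376.9 144.9 [29.4 37.4] 5.7 [ 0.696 -0.102]
top0 white 98 167.8 146.1 [16.1 10.7] 9.5 [0.645 0.374]
top0 white 393 474.6 156.2 [35.5 23.4] 41.4 [ 0.692 -0.325]
top0 white 202 150.7 240.6 [18.2 11.9] 6.3 [0.428 0.372]
top0 white 102 325.0 257.0 [18.  6.] 0.0 [ 0.432 -0.009]
top0 white 117 345.5 257.0 [ 6. 19.] 90.0 [ 0.436 -0.053]
top0 white 236 478.0 274.5 [13. 18.] 90.0 [ 0.428 -0.338]
top0 white 116 317.0 289.6 [18.2  7.1] 11.3 [0.362 0.001]
top0 white 130 338.5 294.2 [19.8  6.7] 12.5 [ 0.357 -0.046]
top0 white 2040 143.1 347.4 [71.1 57.5] 87.6 [0.21  0.345]
top0 white 328 309.4 338.3 [ 8.  57.7] 63.4 [0.263 0.006]
```

View pics/t2.png

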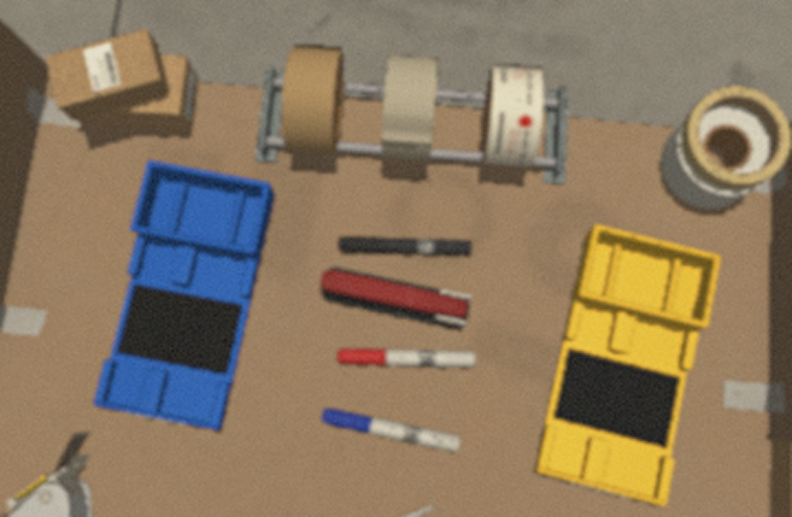

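View pics/s2.png

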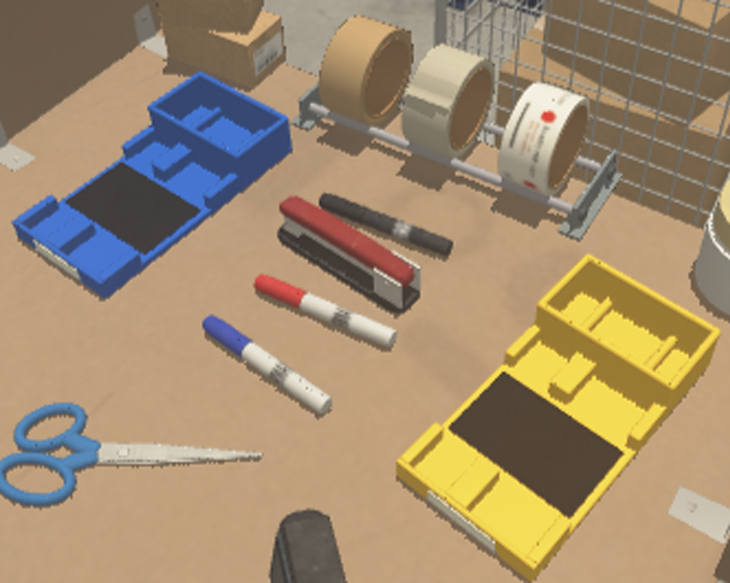

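The crops give clear corners: well rims, mats, marker and stapler ends, and roll faces. I'll triangulate them from the two views.

```bash
cat > meas.py <<'E'
from seg import *
T=load('top0');S=load('scene0')
t=lambda u,v:np.array([140+u/2.2-.27,95+v/2.2-.27]); s=lambda u,v:np.array([150+u/2.2-.27,110+v/2.2-.27])
model=np.array([[121,62,45],[121,-62,45],[49,62,45],[49,-62,45]])/1e3
for n,(a,b,ma,mb) in dict(
 blue=([(149,162),(271,184),(133,238),(255,262)],[(199,72),(291,122),(150,104),(236,155)],[(134,287),(241,305),(226,371),(117,354)],[(122,163),(199,211),(145,253),(66,208)]),
 yellow=([(597,227),(720,255),(578,298),(706,326)],[(588,255),(719,330),(540,296),(671,388)],[(569,350),(679,376),(666,445),(555,420)],[(505,373),(624,449),(571,516),(449,430)])).items():
    P=np.array([tri([(T,t(*x)),(S,s(*y))])[0] for x,y in zip(a,b)]); M=np.array([tri([(T,t(*x)),(S,s(*y))])[0] for x,y in zip(ma,mb)])
    print(n,'rim',P.round(3).tolist(),'\n mat',M.round(3).tolist())
    # kabsch with rim + mat centre direction
    A=np.r_[model[:,:2],[[-.0335,0]]];B=np.r_[P[:,:2],[M[:,:2].mean(0)]]
    a0,b0=A.mean(0),B.mean(0);H=(A-a0).T@(B-b0);th=np.arctan2(H[0,1]-H[1,0],H[0,0]+H[1,1]);R=np.array([[np.cos(th),-np.sin(th)],[np.sin(th),np.cos(th)]]);o=b0-R@a0
    print(' pose',o.round(4),np.degrees(th).round(1),'res',((A@R.T+o-B)*1e3).round(1).tolist())
    for k,q in dict(well=(.085,0),marker=(-.0335,.036),stapler=(-.0335,-.026)).items(): print('  ',k,(R@q+o).round(4))
def ln(nm,pa,pb,z):
    P=[tri([(T,t(*x)),(S,s(*y))]) for x,y in zip(pa,pb)]
    X=np.array([p[0] for p in P]);d=X[1]-X[0];print(nm,X.round(3).tolist(),'mid',X.mean(0).round(4),'len',np.linalg.norm(d).round(3),'yaw',np.degrees(np.arctan2(d[1],d[0])).round(1))
    zz=np.array([onz(T,t(*x),z)[0] for x in pa]);zs=np.array([onz(S,s(*x),z)[0] for x in pb]);print('   top@z',zz.mean(0).round(4),'scene@z',zs.mean(0).round(4),[np.degrees(np.arctan2(*(q[1]-q[0])[1::-1])).round(1) for q in(zz,zs)])
ln('black',[(339,244),(471,247)],[(321,202),(451,246)],.009)
ln('redm',[(338,356),(475,359)],[(256,283),(394,339)],.009)
ln('stapler',[(327,281),(463,309)],[(287,206),(409,276)],.038)
# rolls: tread edges at top (top view: left/right edges at mid height ; scene: arc top)
ln('brownedge far',[(293,47),(342,50)],[(353,17),(412,38)],.1)
E
python3 meas.py
```

```text
blue rim [[0.594, 0.263, 0.044], [0.586, 0.141, 0.038], [0.517, 0.26, 0.057], [0.505, 0.142, 0.056]] 
 mat [[0.474, 0.268, 0.009], [0.467, 0.16, 0.007], [0.401, 0.166, 0.007], [0.407, 0.277, -0.001]]
 pose [0.467 0.21 ] -4.9 res [[-1.4, -1.8], [-4.0, -3.0], [3.9, 7.5], [5.1, 2.2], [-3.6, -4.9]]
   well [0.5516 0.2028]
   marker [0.4366 0.2487]
   stapler [0.4314 0.187 ]
yellow rim [[0.573, -0.181, 0.045], [0.557, -0.3, 0.044], [0.503, -0.167, 0.054], [0.488, -0.289, 0.043]] 
 mat [[0.456, -0.168, 0.009], [0.441, -0.275, 0.011], [0.374, -0.266, 0.007], [0.387, -0.158, 0.01]]
 pose [ 0.4465 -0.222 ] -8.2 res [[2.0, 2.8], [0.1, -0.7], [0.7, -0.1], [-1.6, -1.5], [-1.1, -0.4]]
   well [ 0.5306 -0.2341]
   marker [ 0.4184 -0.1816]
   stapler [ 0.4096 -0.243 ]
black [[0.538, 0.071, 0.006], [0.548, -0.063, 0.012]] mid [0.5427 0.0037 0.009 ] len 0.134 yaw -85.7
   top@z [0.5419 0.0043 0.009 ] scene@z [0.5436 0.0026 0.009 ] [np.float64(-85.5), np.float64(-83.0)]
redm [[0.426, 0.059, 0.007], [0.437, -0.076, 0.009]] mid [ 0.4314 -0.0087  0.0084] len 0.135 yaw -85.3
   top@z [ 0.4311 -0.0084  0.009 ] scene@z [ 0.4314 -0.0095  0.009 ] [np.float64(-85.4), np.float64(-84.5)]
stapler [[0.495, 0.075, 0.034], [0.483, -0.06, 0.033]] mid [0.4892 0.0077 0.0332] len 0.136 yaw -95.3
   top@z [0.4877 0.0087 0.038 ] scene@z [0.4867 0.004  0.038 ] [np.float64(-95.8), np.float64(-95.0)]
brownedge far [[0.702, 0.134, 0.097], [0.717, 0.083, 0.079]] mid [0.7092 0.1082 0.0879] len 0.056 yaw -73.8
   top@z [0.7065 0.1046 0.1   ] scene@z [0.6924 0.1007 0.1   ] [np.float64(-88.0), np.float64(-89.6)]
```

Heights and lengths agree with the text: markers at z 9 mm and 134 mm long, stapler arm at 33 mm, yellow rim at 45 mm and mats at 8 mm. The near rim picks on the blue tray are off, so I'll refine those from close by. Next is a planning helper, then a move to look at the rack.

```bash
cat > plan.py <<'E'
import sys,numpy as np
from scipy.spatial.transform import Rotation as Ro
from bench import state
def go(x,y,z,jaw=None):
    """jaw: world yaw (deg) of tool y"""
    s=state();q=s['tcp_rot'];R=Ro.from_quat([q[1],q[2],q[3],q[0]]).as_matrix()
    d=R.T@(np.array([x,y,z])-s['tool_pos'])*1e3
    j=np.degrees(np.arctan2(R[1,1],R[0,1])); tw=0
    if jaw is not None: tw=((j-jaw)+90)%180-90   # tool x is down: +twist lowers world yaw
    print('at',np.round(s['tool_pos'],4),'jaw',j.round(1),'down',R[:,0].round(3),'w',round(float(s['gripper_width']),4),'F',np.round(s['wrist_force'],1),'t',s['time'].round(2),'j6',s['joints'][5].round(2)); print('travel',d.round(1),'twist',round(tw,1))
if __name__=='__main__': go(*map(float,sys.argv[1:]))
E
python3 plan.py 0.30 0.25 0.25 ; python3 plan.py .5 .1 .28 90
```

```text
Traceback (most recent call last):
  File "plan.py", line 11, in <module>
    if __name__=='__main__': go(*map(float,sys.argv[1:]))
                             ~~^^^^^^^^^^^^^^^^^^^^^^^^^^
  File "plan.py", line 10, in go
    print('at',np.round(s['tool_pos'],4),'jaw',j.round(1),'down',R[:,0].round(3),'w',round(float(s['gripper_width']),4),'F',np.round(s['wrist_force'],1),'t',s['time'].round(2),'j6',s['joints'][5].round(2)); print('travel',d.round(1),'twist',round(tw,1))
                                                                                                                                                             ^^^^^^^^^^^^^^^
AttributeError: 'float' object has no attribute 'round'
Traceback (most recent call last):
  File "plan.py", line 11, in <module>
    if __name__=='__main__': go(*map(float,sys.argv[1:]))
                             ~~^^^^^^^^^^^^^^^^^^^^^^^^^^
  File "plan.py", line 10, in go
    print('at',np.round(s['tool_pos'],4),'jaw',j.round(1),'down',R[:,0].round(3),'w',round(float(s['gripper_width']),4),'F',np.round(s['wrist_force'],1),'t',s['time'].round(2),'j6',s['joints'][5].round(2)); print('travel',d.round(1),'twist',round(tw,1))
                                                                                                                                                             ^^^^^^^^^^^^^^^
AttributeError: 'float' object has no attribute 'round'
```

```bash
sed -i "s/s\['time'\].round(2)/round(s['time'],2)/" plan.py; python3 plan.py 0.30 0.25 0.25 ; python3 plan.py .5 .1 .28 90
```

```text
at [0.1327 0.5335 0.2309] jaw 76.0 down [-0.    -0.001 -1.   ] w 0.0853 F [1.1 0.5 0.5] t 0.15 j6 -0.08
travel [ -18.9 -234.7  230.8] twist 0
at [0.1327 0.5335 0.2309] jaw 76.0 down [-0.    -0.001 -1.   ] w 0.0853 F [1.1 0.5 0.5] t 0.15 j6 -0.08
travel [ -48.9 -332.   461.1] twist -14.0
```

Request:
{"api": "apply_moves", "payload": {"travel": [[-15, -60, 45], [-20, -120, 90], [-20, -180, 140], [-20, -210, 185], [-20, -235, 230]], "twist": [-3, -6, -9, -12, -14], "fingers": [1, 1, 1, 1, 1]}}

```text
time: 0.78
tool_pos: [0.2854, 0.2639, 0.2512]
tcp_rot: [0.707, -0.001, 0.707, 0.001]
wrist_force: [1.5, 1.8, -0.3]
gripper_width: 0.0857
```

```bash
python3 plan.py 0.50 0.1 0.28 90
```

```text
at [0.2854 0.2639 0.2512] jaw 90.2 down [ 0. -0. -1.] w 0.0857 F [ 1.5  1.8 -0.3] t 0.78 j6 -0.95
travel [ -28.7 -164.5  214.2] twist 0.2
```

Request:
{"api": "apply_moves", "payload": {"travel": [[-10, -40, 50], [-20, -80, 105], [-28, -120, 160], [-28, -150, 210], [-28, -164, 214]], "twist": [0, 0, 0, 0, 0], "fingers": [1, 1, 1, 1, 1]}}

```text
time: 1.4
tool_pos: [0.5019, 0.0986, 0.2789]
tcp_rot: [0.707, -0.0, 0.707, 0.0]
wrist_force: [-0.7, 0.6, -0.4]
gripper_width: 0.0857
```

```bash
python3 - <<'E'
from h import *
c=cap('wrist','w1'); print((-np.array(c['R']).T@np.array(c['t']).ravel()).round(3)); import plan; plan.go(.5,.1,.28,90)
E
```

```text
[0.418 0.099 0.422]
at [0.5021 0.0973 0.2788] jaw 90.0 down [ 0.    -0.001 -1.   ] w 0.0856 F [-0.6 -1.1 -0.6] t 1.45 j6 -1.47
travel [-1.2  2.7 -2.1] twist 0.0
```

View pics/w1.png

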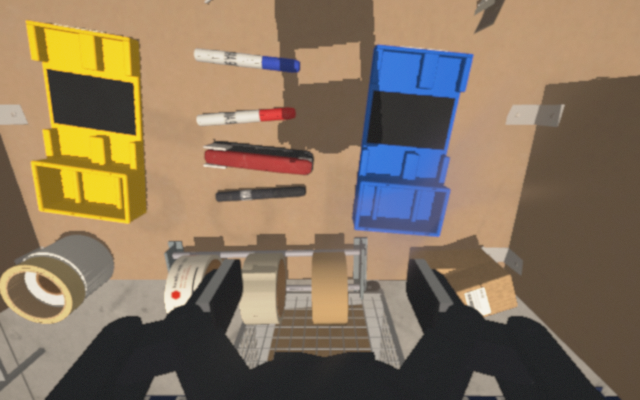

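The wrist view shows all the stock from above, upside down: the brown roll at (330,285) between the fingers, clear at (265,287), red-white at (190,283), and the blue tray at (415,140). I'll enlarge it for accurate picks.

```bash
python3 - <<'E'
from h import *
c=load('w1'); i=c['img'][...,::-1]
a=cv2.resize(i[225:330,150:390],None,fx=3.3,fy=3.3,interpolation=cv2.INTER_CUBIC)
b=cv2.resize(i[40:240,345:480],None,fx=2,fy=2,interpolation=cv2.INTER_CUBIC)
d=cv2.resize(i[15:230,20:155],None,fx=2,fy=2,interpolation=cv2.INTER_CUBIC)
m=np.zeros((600,800,3),np.uint8)
cv2.imwrite('pics/w1a.png',a)
m=np.zeros((430,560,3),np.uint8); m[:400,:270]=b; m[:430,290:560]=d
cv2.imwrite('pics/w1b.png',m); print(a.shape)
E
```

```text
(346, 792, 3)
```

View pics/w1a.png

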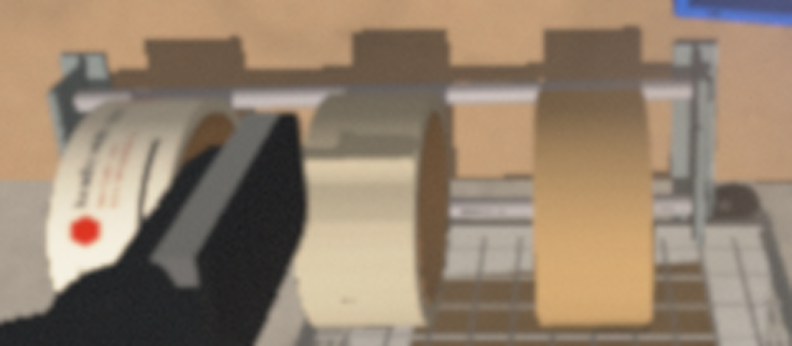

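View pics/w1b.png

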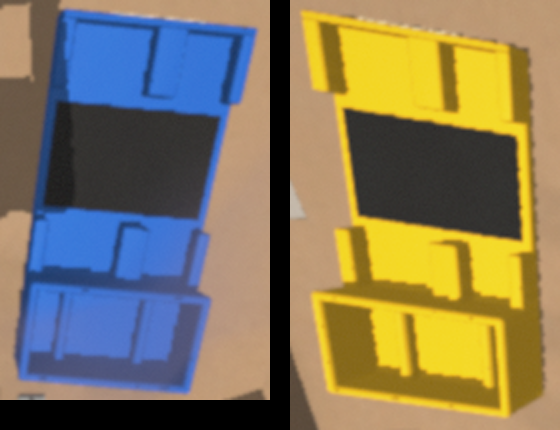

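```bash
cat > meas2.py <<'E'
from meas import t,s,T,S
from h import *
W=load('w1')
wa=lambda a,b:np.array([150+a/3.3-.35,225+b/3.3-.35]); wb=lambda a,b:np.array([345+a/2-.25,40+b/2-.25]); wy=lambda a,b:np.array([20+(a-290)/2-.25,15+b/2-.25])
print('=====')
R2=lambda th:np.array([[np.cos(th),-np.sin(th)],[np.sin(th),np.cos(th)]])
def fit(A,B):
    a0,b0=A.mean(0),B.mean(0);H=(A-a0).T@(B-b0);th=np.arctan2(H[0,1]-H[1,0],H[0,0]+H[1,1]);return R2(th),b0-R2(th)@a0,np.degrees(th)
rim=np.array([[121,62],[121,-62],[49,62],[49,-62]])/1e3; matx=np.array([[9,52],[9,-52],[-76,-52],[-76,52]])/1e3
for n,f,a,b,ma,mb,wr,wm in [
 ('blue',wb,[(149,162),(271,184),(133,238),(255,262)],[(199,72),(291,122),(150,104),(236,155)],[(134,287),(241,305),(226,371),(117,354)],[(122,163),(199,211),(145,253),(66,208)],
   [(190,392),(18,378),(211,296),(37,284)],[(200,218),(45,205),(57,101),(221,117)]),
 ('yellow',wy,[(597,227),(720,255),(578,298),(706,326)],[(588,255),(719,330),(540,296),(671,388)],[(569,350),(679,376),(666,445),(555,420)],[(505,373),(624,449),(571,516),(449,430)],
   [(511,415),(330,391),(507,318),(314,291)],[(522,240),(357,215),(344,108),(525,124)])]:
    P=[tri([(T,t(*x)),(S,s(*y)),(W,f(*z))]) for x,y,z in zip(a+ma,b+mb,wr+wm)]
    X=np.array([p[0] for p in P]); print(n,'z',X[:,2].round(3),'maxres px',max(abs(np.array(p[1])).max() for p in P).round(1))
    y=np.linalg.norm(X[4,:2]-X[5,:2])/2; print('  mat half',y.round(4), 'len',np.linalg.norm(X[4,:2]-X[7,:2]).round(4))
    M=matx.copy(); M[:,1]=np.sign(M[:,1])*y
    for lab,B in (('tri',X[:,:2]),('wrist',np.array([onz(W,f(*q),.045)[0,:2] for q in wr]+[onz(W,f(*q),.008)[0,:2] for q in wm])),('top',np.array([onz(T,t(*q),.045)[0,:2] for q in a]+[onz(T,t(*q),.008)[0,:2] for q in ma])),('scene',np.array([onz(S,s(*q),.045)[0,:2] for q in b]+[onz(S,s(*q),.008)[0,:2] for q in mb]))):
        R,o,th=fit(np.r_[rim,M],B); print('  ',lab,o.round(4),th.round(1),'rms mm',(np.sqrt((((np.r_[rim,M])@R.T+o-B)**2).mean())*1e3).round(1),'well',(R@[.085,0]+o).round(4),'mk',(R@[-.0335,.036]+o).round(4),'st',(R@[-.0335,-.026]+o).round(4))
for nm,uv,z in (('brown tread L',wa(535,250),.1107),('brown tread R',wa(654,250),.1107),('bL',wa(540,110),.085),('bR',wa(640,110),.085),('near rod',wa(300,97),.019),('near rod R',wa(690,90),.019),('far rod',wa(570,207),.021)): print(nm,onz(W,uv,z)[0].round(4))
for nm,uv,z in (('bL',t(287,100),.105),('bR',t(341,105),.105),('rwL',t(489,110),.1),('rwR',t(544,115),.1),('rod near',t(360,149),.02),('rod near',t(470,161),.02),('rod far',t(365,92),.02),('rod far',t(460,100),.02)): print('top',nm,onz(T,uv,z)[0].round(4))
E
python3 meas2.py | sed -n '/=====/,$p'
```

```text
=====
blue z [ 0.044  0.037  0.056  0.051  0.009  0.007  0.009 -0.001] maxres px 3.1
  mat half 0.0546 len 0.0683
   tri [0.4688 0.2132] -5.2 rms mm 5.2 well [0.5535 0.2055] mk [0.4387 0.2521] st [0.4331 0.1904]
   wrist [0.4691 0.2148] -4.9 rms mm 4.4 well [0.5537 0.2075] mk [0.4388 0.2536] st [0.4334 0.1918]
   top [0.4671 0.2136] -5.3 rms mm 5.3 well [0.5518 0.2058] mk [0.4371 0.2526] st [0.4314 0.1908]
   scene [0.4702 0.2113] -5.3 rms mm 4.8 well [0.5549 0.2034] mk [0.4402 0.2502] st [0.4345 0.1885]
yellow z [0.042 0.044 0.047 0.044 0.007 0.012 0.009 0.005] maxres px 3.8
  mat half 0.0544 len 0.0717
   tri [ 0.4468 -0.2211] -8.4 rms mm 4.0 well [ 0.5309 -0.2336] mk [ 0.419  -0.1806] st [ 0.4099 -0.2419]
   wrist [ 0.4454 -0.2195] -8.2 rms mm 3.9 well [ 0.5295 -0.2317] mk [ 0.4174 -0.1791] st [ 0.4085 -0.2405]
   top [ 0.4462 -0.2211] -8.0 rms mm 4.4 well [ 0.5304 -0.2329] mk [ 0.418  -0.1808] st [ 0.4094 -0.2422]
   scene [ 0.4489 -0.222 ] -8.8 rms mm 4.5 well [ 0.5329 -0.2351] mk [ 0.4213 -0.1813] st [ 0.4118 -0.2425]
brown tread L [0.6551 0.0833 0.1107]
brown tread R [0.655  0.1298 0.1107]
bL [0.6078 0.0848 0.085 ]
bR [0.6077 0.1249 0.085 ]
near rod [ 0.6383 -0.0326  0.019 ]
near rod R [0.6342 0.1535 0.019 ]
far rod [0.6981 0.0964 0.021 ]
top bL [0.6508 0.1259 0.105 ]
top bR [0.651  0.0752 0.105 ]
top rwL [ 0.6617 -0.0624  0.1   ]
top rwR [ 0.662  -0.1139  0.1   ]
top rod near [0.6348 0.0598 0.02  ]
top rod near [ 0.6334 -0.0529  0.02  ]
top rod far [0.6962 0.0615 0.02  ]
top rod far [ 0.6974 -0.0371  0.02  ]
```

Request:
{"api": "apply_moves", "payload": {"travel": [[20, 4, 60], [40, 8, 120], [60, 8, 165], [80, 8, 165], [90, 8, 165]], "twist": [0, 0, 0, 0, 0], "fingers": [0.9, 0.9, 0.9, 0.9, 0.9]}}

```text
time: 2.08
tool_pos: [0.6664, 0.1056, 0.187]
tcp_rot: [0.706, -0.001, 0.708, -0.0]
wrist_force: [0.7, 0.3, 1.0]
gripper_width: 0.0769
```

```bash
python3 plan.py 0.667 0.105 0.057 90; sed -i 's/\[\[9,52\],\[9,-52\],\[-76,-52\],\[-76,52\]\]/[[1.5,52],[1.5,-52],[-68.5,-52],[-68.5,52]]/' meas2.py; python3 meas2.py | sed -n '/=====/,/brown/p'
python3 - <<'E'
from h import *
c=cap('wrist','w2')
E
```

```text
at [0.6664 0.1056 0.187 ] jaw 90.0 down [-0.003 -0.001 -1.   ] w 0.0769 F [0.7 0.3 1. ] t 2.08 j6 -1.48
travel [130.   -0.4   0.9] twist 0.0
=====
blue z [ 0.044  0.037  0.056  0.051  0.009  0.007  0.009 -0.001] maxres px 3.1
  mat half 0.0546 len 0.0683
   tri [0.4688 0.2132] -5.2 rms mm 3.0 well [0.5535 0.2055] mk [0.4387 0.2521] st [0.4331 0.1904]
   wrist [0.4691 0.2148] -5.0 rms mm 1.4 well [0.5537 0.2075] mk [0.4388 0.2536] st [0.4334 0.1918]
   top [0.4671 0.2136] -5.3 rms mm 2.9 well [0.5518 0.2058] mk [0.4371 0.2526] st [0.4314 0.1908]
   scene [0.4702 0.2113] -5.4 rms mm 2.9 well [0.5549 0.2033] mk [0.4402 0.2502] st [0.4344 0.1885]
yellow z [0.042 0.044 0.047 0.044 0.007 0.012 0.009 0.005] maxres px 3.8
  mat half 0.0544 len 0.0717
   tri [ 0.4468 -0.2211] -8.4 rms mm 1.1 well [ 0.5309 -0.2336] mk [ 0.419  -0.1806] st [ 0.4099 -0.2419]
   wrist [ 0.4454 -0.2196] -8.1 rms mm 2.5 well [ 0.5295 -0.2316] mk [ 0.4173 -0.1792] st [ 0.4085 -0.2406]
   top [ 0.4462 -0.2211] -8.0 rms mm 1.4 well [ 0.5304 -0.2329] mk [ 0.418  -0.1808] st [ 0.4094 -0.2422]
   scene [ 0.4489 -0.222 ] -8.8 rms mm 2.4 well [ 0.5329 -0.2351] mk [ 0.4213 -0.1813] st [ 0.4118 -0.2425]
brown tread L [0.6551 0.0833 0.1107]
```

View pics/w2.png

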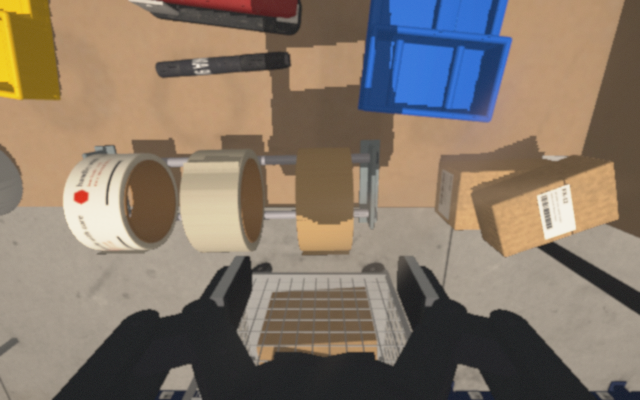

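```bash
python3 - <<'E'
from h import *
c=load('w2'); o,d=ray(c,[[325,147.5],[325,253.5]]); d/=np.linalg.norm(d,axis=1)[:,None]
a=np.arctan2(-d[:,2],d[:,0]); m=a.mean(); h=abs(a[0]-a[1])/2; r=.05/np.sin(h)
print('cam',o.round(4),'centre from tangents x',(o[0]+r*np.cos(m)).round(4),'z',(o[2]-r*np.sin(m)).round(4))
for z,(l,rr),v in((.11,(297,355),215),(.10,(296.5,354),190)): print(onz(c,[[l,v],[rr,v]],z).round(4))
E
```

```text
cam [0.5828 0.1062 0.3299] centre from tangents x 0.6676 z 0.0681
[[0.6665 0.0837 0.11  ]
 [0.6664 0.1313 0.11  ]]
[[0.6481 0.0829 0.1   ]
 [0.648  0.1308 0.1   ]]
```

Request:
{"api": "apply_moves", "payload": {"travel": [[50, 1, 1], [100, 1, 1], [128, 1, 1], [130, 1, 1], [130, 1, 1]], "twist": [0, 0, 0, 0, 0], "fingers": [0.9, 0.9, 0.9, 0.9, 0.9]}}

```text
time: 2.75
tool_pos: [0.6674, 0.1065, 0.0586]
tcp_rot: [0.707, -0.001, 0.707, -0.0]
wrist_force: [0.7, 1.1, 0.7]
gripper_width: 0.0769
```

Request:
{"api": "apply_moves", "payload": {"travel": [[0, 0, 0], [0, 0, 0], [0, 0, 0], [0, 0, 0], [0, 0, 0]], "twist": [0, 0, 0, 0, 0], "fingers": [0.3, 0.3, 0.3, 0.3, 0.3]}}

```text
time: 3.38
tool_pos: [0.6682, 0.1067, 0.0606]
tcp_rot: [0.708, -0.001, 0.706, -0.0]
wrist_force: [-2.6, 0.1, 7.1]
gripper_width: 0.0473
```

```bash
python3 plan.py 0.667 0.106 0.057 90; python3 - <<'E'
from h import *
cap('wrist','w3')
E
```

```text
at [0.6682 0.1067 0.0606] jaw 90.0 down [ 0.002 -0.001 -1.   ] w 0.0473 F [-2.6  0.1  7.1] t 3.38 j6 -1.48
travel [ 3.6 -0.7 -1.2] twist 0.0
```

Request:
{"api": "apply_moves", "payload": {"travel": [[-30, 0, 0], [-80, 0, 0], [-120, 0, 0], [-130, 0, 0], [-130, 0, 0]], "twist": [0, 0, 0, 0, 0], "fingers": [0.3, 0.3, 0.3, 0.3, 0.3]}}

```text
time: 4.05
tool_pos: [0.6678, 0.1068, 0.1904]
tcp_rot: [0.708, -0.001, 0.706, -0.0]
wrist_force: [-0.6, -0.1, -1.2]
gripper_width: 0.0473
```

Request:
{"api": "apply_moves", "payload": {"travel": [[0, 15, -20], [0, 35, -45], [0, 60, -70], [0, 85, -95], [0, 99, -114]], "twist": [10, 20, 30, 40, 50], "fingers": [0.3, 0.3, 0.3, 0.3, 0.3]}}

```text
time: 4.68
tool_pos: [0.5518, 0.2065, 0.1879]
tcp_rot: [0.64, 0.299, 0.64, -0.301]
wrist_force: [0.3, 0.4, -2.3]
gripper_width: 0.047
```

```bash
python3 plan.py 0.5535 0.206 0.19 -5.2
```

```text
at [0.5518 0.2065 0.1879] jaw 39.8 down [-0.001 -0.002 -1.   ] w 0.047 F [ 0.3  0.4 -2.3] t 4.67 j6 -0.41
travel [-2.1  1.   1.4] twist 45.0
```

Request:
{"api": "apply_moves", "payload": {"travel": [[0, 1, 1], [0, 1, 1], [0, 1, 1], [0, 1, 1], [0, 1, 1]], "twist": [10, 20, 30, 40, 45], "fingers": [0.3, 0.3, 0.3, 0.3, 0.3]}}

```text
time: 5.3
tool_pos: [0.5523, 0.2061, 0.1857]
tcp_rot: [-0.475, -0.521, -0.476, 0.525]
wrist_force: [-0.2, -0.4, -1.0]
gripper_width: 0.0474
```

```bash
python3 plan.py 0.5535 0.206 0.09 -5.2;  python3 - <<'E'
from h import *
c=cap('wrist','w4'); c=cap('top','t4'); s=cap('scene','s4')
a=c['img'][120:340,150:330]; b=s['img'][80:280,130:330]
m=np.zeros((550,800,3),np.uint8); m[:528,:432]=cv2.resize(a,None,fx=2.4,fy=2.4)[:, :432]; m[:360,440:800]=cv2.resize(b,None,fx=1.8,fy=1.8)
cv2.imwrite('pics/m4.png',m[...,::-1])
E
```

```text
at [0.5523 0.2061 0.1857] jaw -5.5 down [-0.005 -0.003 -1.   ] w 0.0474 F [-0.2 -0.4 -1. ] t 5.3 j6 0.38
travel [95.7  1.6 -0.4] twist -0.3
```

View pics/w4.png

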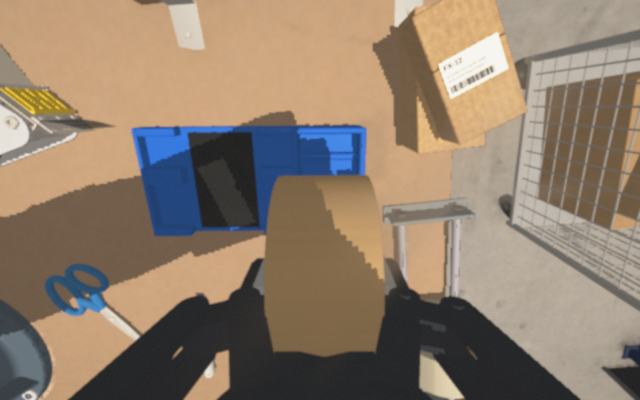

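```bash
python3 - <<'E'
from h import *
c=load('w4')
for o,th in (((.4690,.2135),-5.2),((.4691,.2148),-5.0)):
    a=np.radians(th);R=np.array([[np.cos(a),-np.sin(a)],[np.sin(a),np.cos(a)]])
    for p in ((121,62,45),(121,62,0),(49,62,45),(-121,62,22),(-121,-62,22),(1.5,54,8),(-68.5,54,8),(-68.5,-54,8)):
        q=R@np.array(p[:2])/1e3+o; print(p,proj(c,[*q,p[2]/1e3])[0].round(1),end=' ')
    print()
E
```

```text
(121, 62, 45) [365.3 128.4] (121, 62, 0) [360.  125.3] (49, 62, 45) [290.1 128.7] (-121, 62, 22) [129.  127.6] (-121, -62, 22) [152.5 236.2] (1.5, 54, 8) [250.9 133.8] (-68.5, 54, 8) [186.8 134. ] (-68.5, -54, 8) [200.9 225.2] 
(121, 62, 45) [365.1 126.6] (121, 62, 0) [359.8 123.7] (49, 62, 45) [289.8 127.1] (-121, 62, 22) [128.6 126.7] (-121, -62, 22) [152.5 235.6] (1.5, 54, 8) [250.6 132.6] (-68.5, 54, 8) [186.5 133. ] (-68.5, -54, 8) [200.9 224.4]
```

```bash
python3 - <<'E'
from h import *
i=load('w4')['img']; cv2.imwrite('pics/w4c.png',cv2.resize(i[110:250,120:390,::-1],None,fx=2.9,fy=2.9,interpolation=cv2.INTER_CUBIC))
E
```

```text
(no output)
```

View pics/w4c.png

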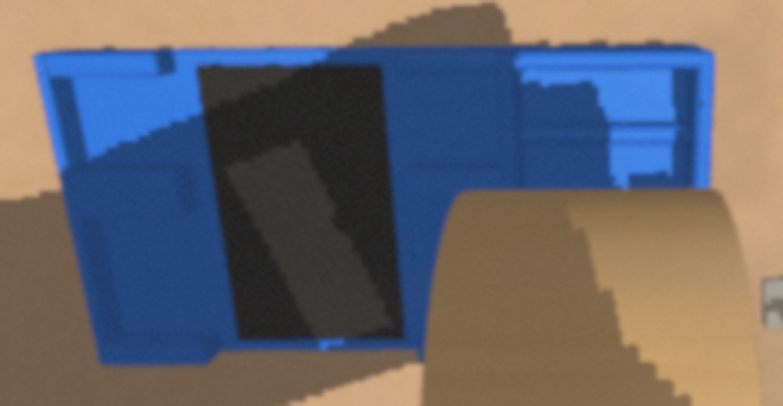

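Picture 10: the roll is held, and the tray corners and mat match the predicted pixels to within about 1 px (far well corner at (365.5,127) against 365.3,127.5 predicted). Lowering now.

Request:
{"api": "apply_moves", "payload": {"travel": [[30, 2, 0], [60, 2, 0], [85, 2, 0], [95, 2, 0], [95, 2, 0]], "twist": [0, 0, 0, 0, 0], "fingers": [0.3, 0.3, 0.3, 0.3, 0.3]}}

```text
time: 6.08
tool_pos: [0.5539, 0.2056, 0.0908]
tcp_rot: [-0.477, -0.52, -0.478, 0.524]
wrist_force: [-0.3, -0.0, -1.4]
gripper_width: 0.0472
```

```bash
python3 plan.py 0.554 0.2063 0.059 -5.2
```

```text
at [0.5539 0.2056 0.0908] jaw -5.1 down [-0.005 -0.003 -1.   ] w 0.0472 F [-0.3 -0.  -1.4] t 6.08 j6 0.37
travel [31.8  0.2 -0.8] twist 0.1
```

Request:
{"api": "apply_moves", "payload": {"travel": [[10, 0, -1], [18, 0, -1], [24, 0, -1], [28, 0, -1], [30, 0, -1]], "twist": [0, 0, 0, 0, 0], "fingers": [0.3, 0.3, 0.3, 0.3, 0.3]}}

```text
time: 6.7
tool_pos: [0.5538, 0.2065, 0.0606]
tcp_rot: [-0.477, -0.52, -0.478, 0.524]
wrist_force: [0.5, 0.1, -1.1]
gripper_width: 0.0469
```

Request:
{"api": "apply_moves", "payload": {"travel": [[1, 0, 0], [2, 0, 0], [2.5, 0, 0], [3, 0, 0], [3, 0, 0]], "twist": [0, 0, 0, 0, 0], "fingers": [0.3, 0.3, 0.3, 0.3, 0.3]}}

```text
time: 7.32
tool_pos: [0.5545, 0.2071, 0.0592]
tcp_rot: [-0.477, -0.521, -0.478, 0.523]
wrist_force: [-2.7, 2.4, 12.5]
gripper_width: 0.0471
```

Request:
{"api": "apply_moves", "payload": {"travel": [[0, 0, 0], [0, 0, 0], [0, 0, 0], [0, 0, 0]], "twist": [0, 0, 0, 0], "fingers": [0.6, 0.7, 0.8, 0.8]}}

```text
time: 7.82
tool_pos: [0.5544, 0.2071, 0.0591]
tcp_rot: [-0.477, -0.52, -0.478, 0.523]
wrist_force: [0.4, 1.2, -0.6]
gripper_width: 0.0681
```

Request:
{"api": "apply_moves", "payload": {"travel": [[-20, 0, 0], [-60, 0, 0], [-110, 0, 0], [-130, 0, 0], [-130, 0, 0]], "twist": [0, 0, 0, 0, 0], "fingers": [0.8, 0.8, 0.8, 0.8, 0.8]}}

```text
time: 8.45
tool_pos: [0.5557, 0.2076, 0.1916]
tcp_rot: [-0.478, -0.522, -0.477, 0.522]
wrist_force: [1.3, 0.3, 0.1]
gripper_width: 0.0685
```

```bash
python3 - <<'E'
from h import *
c=cap('wrist','w5'); s=cap('scene','s5'); t=cap('top','t5')
m=np.zeros((560,800,3),np.uint8); m[:300,:480]=cv2.resize(c['img'],(480,300)); m[:300,490:800]=cv2.resize(s['img'][80:280,130:337],(310,300)); m[305:555,:400]=t['img'][80:330,100:500]
cv2.imwrite('pics/m5.png',m[...,::-1]); import plan; plan.go(.5427,.0037,.12,4.5)
E
```

```text
at [0.5544 0.2072 0.1883] jaw -5.1 down [-0.005 -0.002 -1.   ] w 0.0681 F [-0.  -0.7 -0.6] t 8.6 j6 0.37
travel [ 68.8   6.8 203.5] twist -9.6
```

View pics/m5.png

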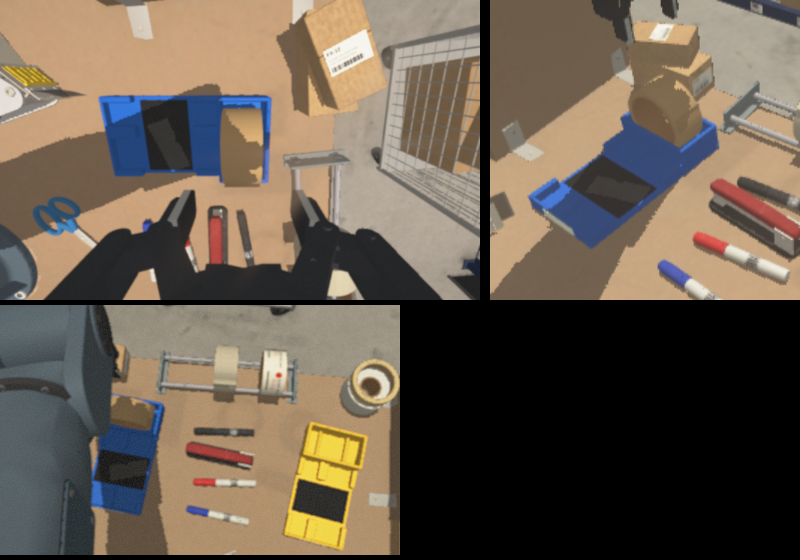

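Picture 11: the brown roll sits in the blue well and everything else is unmoved. Next is the black marker; I'll cross-check it with view w2.

```bash
python3 - <<'E'
from h import *
import plan
c=load('w2')
i=c['img'].astype(int); m=np.zeros(i.shape[:2],bool); m[48:80,150:296]=i[48:80,150:296].max(2)<75
# keep outline: dark body components
m=cv2.morphologyEx(m.astype(np.uint8),cv2.MORPH_CLOSE,np.ones((9,9)))
n,l,s,ct=cv2.connectedComponentsWithStats(m); print(s[1:]); k=1+s[1:,4].argmax()
ys,xs=np.nonzero(l==k); P=onz(c,np.c_[xs,ys],.010)[:,:2]
r=cv2.minAreaRect(P.astype(np.float32)*1000); print(r)
plan.go(.5427,.0037,.12,4.5)
E
```

```text
[[ 209   52   81   21 1241]
 [ 157   60   37   17  474]]
((539.3220825195312, 29.754962921142578), (15.79763126373291, 80.89093780517578), 2.973386287689209)
at [0.5544 0.2072 0.1883] jaw -5.1 down [-0.005 -0.002 -1.   ] w 0.0681 F [-0.  -0.7 -0.6] t 8.6 j6 0.37
travel [ 68.8   6.8 203.5] twist -9.6
```

Request:
{"api": "apply_moves", "payload": {"travel": [[0, 2, 55], [0, 4, 110], [0, 5, 165], [15, 6, 203], [35, 6, 203]], "twist": [-2, -4, -6, -8, -9], "fingers": [0.4, 0.4, 0.4, 0.4, 0.4]}}

```text
time: 9.22
tool_pos: [0.5416, 0.002, 0.1526]
tcp_rot: [0.515, 0.481, 0.517, -0.485]
wrist_force: [0.5, 0.4, 0.2]
gripper_width: 0.0342
```

```bash
cat > chk.py <<'E'
from h import *
import plan
def chk(save,box,mask,z,ap=True):
    c=cap('wrist',save); i=cv2.cvtColor(c['img'],cv2.COLOR_RGB2HSV).astype(int)
    x0,y0,x1,y1=box; m=np.zeros(i.shape[:2],np.uint8); m[y0:y1,x0:x1]=mask(i)[y0:y1,x0:x1]
    m=cv2.morphologyEx(m,cv2.MORPH_CLOSE,np.ones((7,7)))
    n,l,s,_=cv2.connectedComponentsWithStats(m)
    for k in range(1,n):
        if s[k,4]<150: continue
        ys,xs=np.nonzero(l==k); r=cv2.minAreaRect((onz(c,np.c_[xs,ys],z)[:,:2]*1000).astype(np.float32)); print(s[k].tolist(),np.round(r[0],1),np.round(r[1],1),round(r[2],1))
    return c
E
python3 - <<'E'
from chk import *
c=cap('wrist','w6'); print(proj(c,[[.5427,.0037,.009],[.548,-.063,.009],[.538,.071,.009]]).round(0)); plan.go(.542,.0037,.10,4)
E
```

```text
[[328. 189.]
 [328. 247.]
 [328. 121.]]
at [0.5403 0.0031 0.1499] jaw 3.8 down [-0.01  -0.002 -1.   ] w 0.0343 F [-1.4  0.7 -2.3] t 9.28 j6 -0.14
travel [49.9  2.3 -0.5] twist -0.2
```

View pics/w6.png

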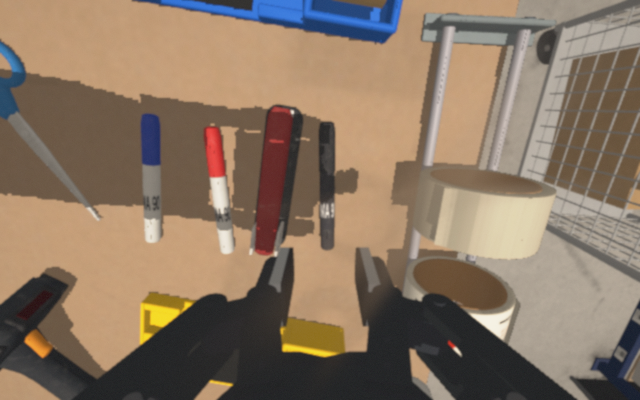

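Request:
{"api": "apply_moves", "payload": {"travel": [[50, 3, 0], [90, 3, 0], [115, 3, 0], [125, 3, 0], [125, 3, 0]], "twist": [0, 0, 0, 0, 0], "fingers": [0.31, 0.31, 0.31, 0.31, 0.31]}}

```text
time: 9.9
tool_pos: [0.5418, 0.0034, 0.0247]
tcp_rot: [0.514, 0.48, 0.519, -0.486]
wrist_force: [-0.2, -1.0, -0.0]
gripper_width: 0.0266
```

```bash
python3 plan.py .543 .0037 .005 4
```

```text
at [0.5418 0.0034 0.0247] jaw 3.8 down [-0.011 -0.002 -1.   ] w 0.0266 F [-0.2 -1.  -0. ] t 9.9 j6 -0.14
travel [19.7  1.4 -0.3] twist -0.2
```

Request:
{"api": "apply_moves", "payload": {"travel": [[8, 1, 0], [14, 1, 0], [18, 1, 0], [20, 1, 0], [20, 1, 0]], "twist": [0, 0, 0, 0, 0], "fingers": [0.31, 0.31, 0.31, 0.31, 0.31]}}

```text
time: 10.52
tool_pos: [0.5426, 0.0034, 0.0047]
tcp_rot: [0.514, 0.48, 0.519, -0.486]
wrist_force: [0.2, 0.1, 0.1]
gripper_width: 0.0266
```

Request:
{"api": "apply_moves", "payload": {"travel": [[0, 0, 0], [0, 0, 0], [0, 0, 0], [0, 0, 0]], "twist": [0, 0, 0, 0], "fingers": [0.1, 0.05, 0.05, 0.05]}}

```text
time: 11.02
tool_pos: [0.5428, 0.0033, 0.005]
tcp_rot: [0.514, 0.48, 0.519, -0.486]
wrist_force: [-1.4, 0.5, 5.4]
gripper_width: 0.0142
```

Request:
{"api": "apply_moves", "payload": {"travel": [[-50, 0, 0], [-100, 0, 0], [-145, -15, -20], [-145, -50, -70], [-145, -87, -120]], "twist": [0, 0, -10, -20, -30], "fingers": [0.05, 0.05, 0.05, 0.05, 0.05]}}

```text
time: 11.65
tool_pos: [0.4485, 0.1184, 0.1512]
tcp_rot: [0.622, 0.329, 0.627, -0.333]
wrist_force: [0.2, 0.8, -0.7]
gripper_width: 0.0146
```

```bash
python3 plan.py .4392 .2528 .15 84.9
```

```text
at [0.4485 0.1184 0.1512] jaw 34.1 down [-0.009 -0.002 -1.   ] w 0.0146 F [ 0.2  0.8 -0.7] t 11.65 j6 -0.44
travel [   1.    67.6 -116.5] twist -50.8
```

Request:
{"api": "apply_moves", "payload": {"travel": [[0, 20, -40], [0, 40, -80], [0, 67, -116], [0, 67, -116], [0, 67, -116]], "twist": [-10, -20, -31, -41, -51], "fingers": [0.05, 0.05, 0.05, 0.05, 0.05]}}

```text
time: 12.28
tool_pos: [0.4386, 0.2525, 0.1507]
tcp_rot: [0.703, 0.027, 0.71, -0.028]
wrist_force: [-0.8, 0.2, 0.2]
gripper_width: 0.0147
```

```bash
python3 - <<'E'
from h import *
import plan
c=cap('wrist','w7'); plan.go(.4392,.2528,.06,84.9)
th=np.radians(-5.1);R=np.array([[np.cos(th),-np.sin(th)],[np.sin(th),np.cos(th)]]); o=np.array([.4694,.2140])
im=c['img'].copy()
for p in ((121,62,45),(121,-62,45),(49,-62,45),(-121,62,22),(-121,-62,22),(1.5,54,8),(1.5,-54,8),(-68.5,54,8),(-68.5,-54,8)):
    u=proj(c,[*(R@np.array(p[:2])/1e3+o),p[2]/1e3])[0]
    if 0<u[0]<640 and 0<u[1]<400: cv2.circle(im,tuple(np.int32(u.round())),2,(0,255,0),1)
cv2.imwrite('pics/w7a.png',im[...,::-1])
E
```

```text
at [0.4387 0.2523 0.1508] jaw 86.0 down [-0.01  -0.002 -1.   ] w 0.0144 F [0.  0.2 0.3] t 12.32 j6 -1.07
travel [90.8  0.8  1.3] twist 1.1
```

View pics/w7a.png

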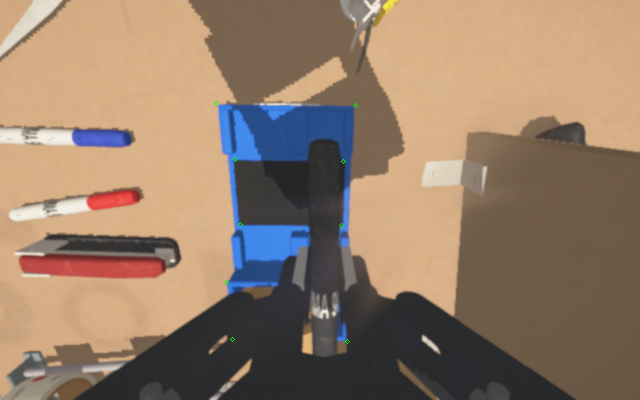

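Request:
{"api": "apply_moves", "payload": {"travel": [[50, 1, 1], [90, 1, 1], [115, 1, 1], [125, 1, 1], [128, 1, 1]], "twist": [1, 1, 1, 1, 1], "fingers": [0.05, 0.05, 0.05, 0.05, 0.05]}}

```text
time: 12.95
tool_pos: [0.4386, 0.253, 0.0228]
tcp_rot: [0.703, 0.031, 0.71, -0.032]
wrist_force: [0.6, -0.2, -0.5]
gripper_width: 0.0145
```

```bash
python3 plan.py .4392 .2528 .013 84.9
```

```text
at [0.4386 0.253  0.0228] jaw 84.9 down [-0.01  -0.002 -1.   ] w 0.0145 F [ 0.6 -0.2 -0.5] t 12.95 j6 -1.05
travel [ 9.8 -0.1  0.7] twist -0.0
```

Request:
{"api": "apply_moves", "payload": {"travel": [[4, 0, 0], [7, 0, 0], [9, 0, 0], [10, 0, 0], [10, 0, 0]], "twist": [0, 0, 0, 0, 0], "fingers": [0.05, 0.05, 0.05, 0.05, 0.05]}}

```text
time: 13.58
tool_pos: [0.4386, 0.253, 0.0131]
tcp_rot: [0.703, 0.031, 0.71, -0.032]
wrist_force: [-2.7, -1.1, 3.3]
gripper_width: 0.0142
```

Request:
{"api": "apply_moves", "payload": {"travel": [[0.5, 0, 0], [1, 0, 0], [1.5, 0, 0]], "twist": [0, 0, 0], "fingers": [0.05, 0.05, 0.05]}}

```text
time: 13.95
tool_pos: [0.4385, 0.2531, 0.0129]
tcp_rot: [0.703, 0.031, 0.71, -0.032]
wrist_force: [-9.4, -3.5, 30.0]
gripper_width: 0.0142
```

Request:
{"api": "apply_moves", "payload": {"travel": [[-0.5, 0, 0], [-0.5, 0, 0], [-0.5, 0, 0], [-0.5, 0, 0]], "twist": [0, 0, 0, 0], "fingers": [0.05, 0.3, 0.38, 0.38]}}

```text
time: 14.45
tool_pos: [0.4385, 0.253, 0.0132]
tcp_rot: [0.703, 0.031, 0.71, -0.032]
wrist_force: [-0.1, 0.1, -0.1]
gripper_width: 0.0321
```

Request:
{"api": "apply_moves", "payload": {"travel": [[-30, 0, 0], [-80, 0, 0], [-135, 0, 0], [-150, 0, 0], [-150, 0, 0]], "twist": [0, 0, 0, 0, 0], "fingers": [0.38, 0.38, 0.38, 0.38, 0.38]}}

```text
time: 15.08
tool_pos: [0.4401, 0.2534, 0.1634]
tcp_rot: [0.703, 0.031, 0.709, -0.032]
wrist_force: [-0.0, 0.5, -0.4]
gripper_width: 0.0327
```

```bash
python3 - <<'E'
from h import *
import plan
c=cap('wrist','w8'); plan.go(.488,.006,.16,-5.3)
th=np.radians(-5.1);R=np.array([[np.cos(th),-np.sin(th)],[np.sin(th),np.cos(th)]]); o=np.array([.4694,.2140])
i=c['img'].astype(int)
# stapler: red mask in w6 and w8
for n in('w6','w8'):
    k=load(n); h=cv2.cvtColor(k['img'],cv2.COLOR_RGB2HSV).astype(int); m=((h[...,0]<6)|(h[...,0]>172))&(h[...,1]>140)&(h[...,2]>60)
    m=cv2.morphologyEx(m.astype(np.uint8),cv2.MORPH_CLOSE,np.ones((5,5))); nn,l,s,_=cv2.connectedComponentsWithStats(m)
    for q in range(1,nn):
        if s[q,4]<300: continue
        ys,xs=np.nonzero(l==q); 
        for z in(.036,.043):
            r=cv2.minAreaRect((onz(k,np.c_[xs,ys],z)[:,:2]*1000).astype(np.float32)); print(n,s[q].tolist(),z,np.round(r[0],1),np.round(r[1],1),round(r[2],1))
cv2.imwrite('pics/w8c.png',cv2.resize(c['img'][80:370,0:400,::-1],None,fx=2,fy=2))
E
```

```text
at [0.4395 0.2531 0.1622] jaw 84.9 down [-0.011 -0.002 -1.   ] w 0.0321 F [-0.3 -0.2  0.2] t 15.12 j6 -1.05
travel [   2.3 -241.8   70.3] twist -89.8
w6 [256, 107, 36, 148, 3129] 0.036 [488.8   9.6] [143.6  21.2] 83.6
w6 [256, 107, 36, 148, 3129] 0.043 [490.1  11.6] [139.7  20.6] 83.6
w6 [204, 126, 21, 51, 833] 0.036 [437.4  38.9] [15.8 44.9] 3.4
w6 [204, 126, 21, 51, 833] 0.043 [440.   40.2] [15.4 43.7] 3.4
w8 [96, 187, 51, 20, 692] 0.036 [421.4  53.4] [14.5 51.3] 4.4
w8 [96, 187, 51, 20, 692] 0.043 [419.8  58.8] [14.2 50. ] 4.4
w8 [32, 250, 139, 22, 2491] 0.036 [489.7  11. ] [146.7  24. ] 83.7
w8 [32, 250, 139, 22, 2491] 0.043 [486.3  17.5] [142.9  23.4] 83.7
```

View pics/w8c.png

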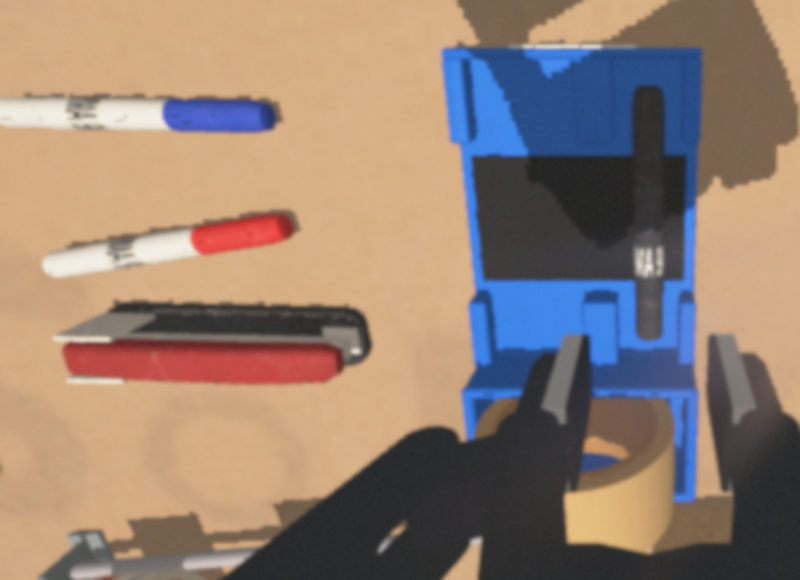

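Picture 14: the black marker lies in the blue tray's marker lane, clear of the ribs, with the roll in its well. Now the stapler's ends.

```bash
python3 - <<'E' | sed -n '/=====/,$p'
from meas2 import *
print('=====')
w8=load('w8'); f=lambda a,b:np.array([a/2-.25,80+b/2-.25])
A=onz(S,s(279,238),.004)[0];B=onz(S,s(419,298),.004)[0];print('scene base',A.round(4),B.round(4),((A+B)/2).round(4),np.linalg.norm(A-B).round(4))
print('w8 base +y end',onz(w8,f(371,335),.004)[0].round(4), 'silver -y end z.02/.004',onz(w8,f(55,340),.02)[0].round(4),onz(w8,f(55,340),.004)[0].round(4))
print('w8 red ends',onz(w8,f(343,362),.034)[0].round(4),onz(w8,f(64,360),.034)[0].round(4))
print('top red',onz(T,t(322,280),.034)[0].round(4),onz(T,t(468,308),.034)[0].round(4))
import plan; plan.go(.4885,.006,.16,-5.9)
E
```

```text
=====
blue z [ 0.044  0.037  0.056  0.051  0.009  0.007  0.009 -0.001] maxres px 3.1
  mat half 0.0546 len 0.0683
   tri [0.4688 0.2132] -5.2 rms mm 3.0 well [0.5535 0.2055] mk [0.4387 0.2521] st [0.4331 0.1904]
   wrist [0.4691 0.2148] -5.0 rms mm 1.4 well [0.5537 0.2075] mk [0.4388 0.2536] st [0.4334 0.1918]
   top [0.4671 0.2136] -5.3 rms mm 2.9 well [0.5518 0.2058] mk [0.4371 0.2526] st [0.4314 0.1908]
   scene [0.4702 0.2113] -5.4 rms mm 2.9 well [0.5549 0.2033] mk [0.4402 0.2502] st [0.4344 0.1885]
yellow z [0.042 0.044 0.047 0.044 0.007 0.012 0.009 0.005] maxres px 3.8
  mat half 0.0544 len 0.0717
   tri [ 0.4468 -0.2211] -8.4 rms mm 1.1 well [ 0.5309 -0.2336] mk [ 0.419  -0.1806] st [ 0.4099 -0.2419]
   wrist [ 0.4454 -0.2196] -8.1 rms mm 2.5 well [ 0.5295 -0.2316] mk [ 0.4173 -0.1792] st [ 0.4085 -0.2406]
   top [ 0.4462 -0.2211] -8.0 rms mm 1.4 well [ 0.5304 -0.2329] mk [ 0.418  -0.1808] st [ 0.4094 -0.2422]
   scene [ 0.4489 -0.222 ] -8.8 rms mm 2.4 well [ 0.5329 -0.2351] mk [ 0.4213 -0.1813] st [ 0.4118 -0.2425]
brown tread L [0.6551 0.0833 0.1107]
brown tread R [0.655  0
[... 219 characters left out ...]
.105 ]
top rwL [ 0.6617 -0.0624  0.1   ]
top rwR [ 0.662  -0.1139  0.1   ]
top rod near [0.6348 0.0598 0.02  ]
top rod near [ 0.6334 -0.0529  0.02  ]
top rod far [0.6962 0.0615 0.02  ]
top rod far [ 0.6974 -0.0371  0.02  ]
=====
scene base [0.4814 0.0766 0.004 ] [ 0.4892 -0.0685  0.004 ] [0.4853 0.004  0.004 ] 0.1454
w8 base +y end [0.4963 0.0852 0.004 ] silver -y end z.02/.004 [ 0.4768 -0.0819  0.02  ] [ 0.4834 -0.1011  0.004 ]
w8 red ends [0.497  0.0838 0.034 ] [ 0.4829 -0.0652  0.034 ]
top red [0.4955 0.0807 0.034 ] [ 0.4828 -0.0628  0.034 ]
at [0.4395 0.2531 0.1622] jaw 84.9 down [-0.011 -0.002 -1.   ] w 0.0321 F [-0.3 -0.2  0.2] t 15.12 j6 -1.05
travel [   2.2 -241.8   70.8] twist -89.2
```

Request:
{"api": "apply_moves", "payload": {"travel": [[0, -50, 15], [0, -100, 30], [0, -150, 45], [0, -200, 60], [0, -239, 71]], "twist": [10, 20, 30, 40, 50], "fingers": [0.5, 0.5, 0.5, 0.5, 0.5]}}

```text
time: 15.75
tool_pos: [0.4883, 0.0069, 0.1603]
tcp_rot: [0.622, 0.326, 0.63, -0.332]
wrist_force: [0.8, 0.7, 0.3]
gripper_width: 0.0427
```

```bash
python3 plan.py .4893 .009 .10 -6
```

```text
at [0.4883 0.0069 0.1603] jaw 34.5 down [-0.014 -0.002 -1.   ] w 0.0427 F [0.8 0.7 0.3] t 15.75 j6 -0.68
travel [60.2  2.8 -0.8] twist 40.5
```

Request:
{"api": "apply_moves", "payload": {"travel": [[10, 3, -1], [30, 3, -1], [45, 3, -1], [60, 3, -1], [60, 3, -1]], "twist": [10, 20, 30, 40, 40], "fingers": [0.5, 0.5, 0.5, 0.5, 0.5]}}

```text
time: 16.38
tool_pos: [0.4878, 0.0094, 0.0979]
tcp_rot: [-0.472, -0.518, -0.48, 0.528]
wrist_force: [-0.1, -0.7, 0.6]
gripper_width: 0.0429
```

```bash
python3 - <<'E'
from h import *
import plan
plan.go(.4893,.009,.017,-6)
k=cap('wrist','w9'); h=cv2.cvtColor(k['img'],cv2.COLOR_RGB2HSV).astype(int); m=((h[...,0]<6)|(h[...,0]>172))&(h[...,1]>140)&(h[...,2]>60)
m=cv2.morphologyEx(m.astype(np.uint8),cv2.MORPH_CLOSE,np.ones((5,5))); nn,l,s,_=cv2.connectedComponentsWithStats(m)
for q in range(1,nn):
    if s[q,4]<300: continue
    ys,xs=np.nonzero(l==q)
    for z in(.034,.043):
        r=cv2.minAreaRect((onz(k,np.c_[xs,ys],z)[:,:2]*1000).astype(np.float32)); print(s[q].tolist(),z,np.round(r[0],1),np.round(r[1],1),round(r[2],1))
E
```

```text
at [0.4878 0.0094 0.0979] jaw -5.4 down [-0.019 -0.002 -1.   ] w 0.0429 F [-0.1 -0.7  0.6] t 16.38 j6 0.02
travel [80.8  3.1 -0.1] twist 0.6
[316, 122, 31, 120, 3029] 0.034 [491.9  35.4] [91.4 21.4] 84.1
[316, 122, 31, 120, 3029] 0.043 [492.1  37.8] [87.4 20.4] 84.1
[239, 156, 30, 59, 1095] 0.034 [434.7  40.2] [14.8 44.9] 4.5
[239, 156, 30, 59, 1095] 0.043 [437.4  42.4] [14.1 42.9] 4.5
```

Request:
{"api": "apply_moves", "payload": {"travel": [[35, 2, 0], [60, 3, 0], [75, 3, 0], [80, 3, 0], [80, 3, 0]], "twist": [0.5, 0.5, 0.5, 0.5, 0.5], "fingers": [0.5, 0.5, 0.5, 0.5, 0.5]}}

```text
time: 17.05
tool_pos: [0.4903, 0.0089, 0.0191]
tcp_rot: [-0.471, -0.519, -0.478, 0.529]
wrist_force: [0.1, 0.4, 0.6]
gripper_width: 0.0422
```

Request:
{"api": "apply_moves", "payload": {"travel": [[0, 0, 0], [0, 0, 0], [0, 0, 0], [0, 0, 0], [0, 0, 0]], "twist": [0, 0, 0, 0, 0], "fingers": [0.3, 0.15, 0.1, 0.1, 0.1]}}

```text
time: 17.68
tool_pos: [0.4906, 0.0089, 0.0201]
tcp_rot: [-0.471, -0.52, -0.478, 0.529]
wrist_force: [-1.7, 0.0, 5.9]
gripper_width: 0.0199
```

```bash
python3 plan.py .4893 .009 .017 -6
```

```text
at [0.4906 0.0089 0.0201] jaw -5.7 down [-0.016 -0.002 -1.   ] w 0.0199 F [-1.7  0.   5.9] t 17.68 j6 0.03
travel [ 3.1 -1.3 -0. ] twist 0.3
```

Request:
{"api": "apply_moves", "payload": {"travel": [[-30, 0, 0], [-80, 0, 0], [-135, -15, -30], [-145, -35, -80], [-145, -60, -130]], "twist": [0, 0, -10, -20, -30], "fingers": [0.1, 0.1, 0.1, 0.1, 0.1]}}

```text
time: 18.3
tool_pos: [0.4463, 0.1459, 0.1673]
tcp_rot: [0.591, 0.379, 0.598, -0.385]
wrist_force: [0.1, -0.2, -2.0]
gripper_width: 0.0197
```

```bash
python3 plan.py .4337 .1911 .165 84.9
```

```text
at [0.4463 0.1459 0.1673] jaw 24.6 down [-0.012 -0.001 -1.   ] w 0.0197 F [ 0.1 -0.2 -2. ] t 18.3 j6 -0.21
travel [  2.4   7.4 -46.4] twist -60.3
```

Request:
{"api": "apply_moves", "payload": {"travel": [[0, 3, -20], [0, 7, -46], [0, 7, -46], [0, 7, -46], [0, 7, -46]], "twist": [-10.5, -21, -31.5, -42, -52], "fingers": [0.1, 0.1, 0.1, 0.1, 0.1]}}

```text
time: 18.92
tool_pos: [0.4333, 0.1907, 0.1677]
tcp_rot: [0.698, 0.08, 0.707, -0.081]
wrist_force: [-0.1, 0.3, -1.9]
gripper_width: 0.0198
```

```bash
python3 plan.py .4337 .1911 .09 84.9
```

```text
at [0.4333 0.1907 0.1677] jaw 76.9 down [-0.012 -0.001 -1.   ] w 0.0198 F [-0.1  0.3 -1.9] t 18.93 j6 -1.03
travel [77.7  0.8  1.1] twist -8.0
```

Request:
{"api": "apply_moves", "payload": {"travel": [[30, 1, 1], [55, 1, 1], [75, 1, 1], [78, 1, 1], [78, 1, 1]], "twist": [-8, -8, -8, -8, -8], "fingers": [0.1, 0.1, 0.1, 0.1, 0.1]}}

```text
time: 19.55
tool_pos: [0.4339, 0.1914, 0.0903]
tcp_rot: [0.702, 0.031, 0.71, -0.032]
wrist_force: [0.8, 0.1, -1.1]
gripper_width: 0.0194
```

```bash
python3 - <<'E'
from h import *
import plan
plan.go(.4337,.1911,.03,84.9)
th=np.radians(-5.1);R=np.array([[np.cos(th),-np.sin(th)],[np.sin(th),np.cos(th)]]); o=np.array([.4694,.2140])
dz=state()['tool_pos'][2]-.0201
for n in ('wrist','scene'):
    k=cap(n,n+'10'); h=cv2.cvtColor(k['img'],cv2.COLOR_RGB2HSV).astype(int); m=((h[...,0]<6)|(h[...,0]>172))&(h[...,1]>140)&(h[...,2]>60)
    m=cv2.morphologyEx(m.astype(np.uint8),cv2.MORPH_CLOSE,np.ones((5,5))); nn,l,s,_=cv2.connectedComponentsWithStats(m)
    for q in range(1,nn):
        if s[q,4]<100: continue
        ys,xs=np.nonzero(l==q); P=(onz(k,np.c_[xs,ys],.038+dz)[:,:2]-o)@R*1000
        r=cv2.minAreaRect(P.astype(np.float32)); print(n,s[q].tolist(),'tray frame',np.round(r[0],1),np.round(r[1],1),round(r[2],1),P.min(0).round(1),P.max(0).round(1))
E
```

```text
at [0.4339 0.1914 0.0903] jaw 84.9 down [-0.011 -0.001 -1.   ] w 0.0194 F [ 0.8  0.1 -1.1] t 19.55 j6 -1.17
travel [60.3 -0.2  0.5] twist 0.0
wrist [302, 132, 47, 131, 4793] tray frame [-75.7 -25.2] [20.8 62.7] 89.1 [-106.9  -35.8] [-44.5 -14.6]
wrist [104, 211, 65, 25, 1143] tray frame [ -65.1 -114.2] [ 9.1 32.1] 9.8 [ -71.  -129.8] [-58.7 -98.5]
wrist [305, 300, 39, 57, 1596] tray frame [ -4.1 -25.5] [19.8 37. ] 88.9 [-22.4 -35.4] [ 14.4 -15.3]
scene [266, 235, 23, 14, 166] tray frame [ -79.6 -245.7] [14.7 39.7] 9.1 [ -88.1 -266.1] [ -69.6 -225.8]
```

Request:
{"api": "apply_moves", "payload": {"travel": [[25, 0, 0], [45, 0, 0], [55, 0, 0], [59, 0, 0], [60, 0, 0]], "twist": [0, 0, 0, 0, 0], "fingers": [0.1, 0.1, 0.1, 0.1, 0.1]}}

```text
time: 20.27
tool_pos: [0.4338, 0.1916, 0.031]
tcp_rot: [0.703, 0.031, 0.71, -0.031]
wrist_force: [-0.5, 0.4, -2.3]
gripper_width: 0.0198
```

Request:
{"api": "apply_moves", "payload": {"travel": [[0.5, 0, 0], [1, 0, 0], [1.5, 0, 0], [2, 0, 0], [2, 0, 0]], "twist": [0, 0, 0, 0, 0], "fingers": [0.1, 0.1, 0.1, 0.1, 0.1]}}

```text
time: 20.9
tool_pos: [0.4338, 0.1916, 0.029]
tcp_rot: [0.703, 0.031, 0.71, -0.031]
wrist_force: [-0.0, 0.2, -1.3]
gripper_width: 0.02
```

Request:
{"api": "apply_moves", "payload": {"travel": [[0.5, 0, 0], [1, 0, 0], [1.5, 0, 0], [2, 0, 0]], "twist": [0, 0, 0, 0], "fingers": [0.1, 0.1, 0.1, 0.1]}}

```text
time: 21.4
tool_pos: [0.4336, 0.1918, 0.0279]
tcp_rot: [0.703, 0.031, 0.71, -0.031]
wrist_force: [-9.2, -0.3, 25.1]
gripper_width: 0.0198
```

Request:
{"api": "apply_moves", "payload": {"travel": [[-0.5, 0, 0], [-0.5, 0, 0], [-0.5, 0, 0], [-0.5, 0, 0]], "twist": [0, 0, 0, 0], "fingers": [0.1, 0.3, 0.45, 0.45]}}

```text
time: 21.9
tool_pos: [0.4337, 0.1918, 0.0283]
tcp_rot: [0.703, 0.031, 0.71, -0.031]
wrist_force: [-0.6, 0.6, 0.7]
gripper_width: 0.0383
```

Request:
{"api": "apply_moves", "payload": {"travel": [[-30, 0, 0], [-80, 0, 0], [-140, 0, 0], [-165, 0, 0], [-165, 0, 0]], "twist": [0, 0, 0, 0, 0], "fingers": [0.45, 0.45, 0.45, 0.45, 0.45]}}

```text
time: 22.52
tool_pos: [0.4361, 0.1921, 0.1948]
tcp_rot: [0.704, 0.031, 0.709, -0.031]
wrist_force: [0.5, -0.6, -0.6]
gripper_width: 0.0386
```

```bash
python3 - <<'E'
from h import *
import plan
plan.go(.667,-.088,.2,90)
th=np.radians(-5.1);R=np.array([[np.cos(th),-np.sin(th)],[np.sin(th),np.cos(th)]]); o=np.array([.4694,.2140])
k=cap('wrist','w11'); h=cv2.cvtColor(k['img'],cv2.COLOR_RGB2HSV).astype(int); m=((h[...,0]<6)|(h[...,0]>172))&(h[...,1]>140)&(h[...,2]>60)
m=cv2.morphologyEx(m.astype(np.uint8),cv2.MORPH_CLOSE,np.ones((9,9))); nn,l,s,_=cv2.connectedComponentsWithStats(m)
for q in range(1,nn):
    if s[q,4]<100: continue
    ys,xs=np.nonzero(l==q); P=(onz(k,np.c_[xs,ys],.046)[:,:2]-o)@R*1000
    r=cv2.minAreaRect(P.astype(np.float32)); print(s[q].tolist(),'tray frame',np.round(r[0],1),np.round(r[1],1),round(r[2],1))
E
```

```text
at [0.4361 0.1921 0.1948] jaw 84.9 down [-0.007  0.001 -1.   ] w 0.0386 F [ 0.5 -0.6 -0.6] t 22.52 j6 -1.17
travel [  -7.  -258.7  254.6] twist -5.1
[314, 117, 21, 131, 2383] tray frame [-36.3 -24.8] [ 20.5 140.7] 89.5
[168, 179, 44, 18, 555] tray frame [ -35.5 -166. ] [14.1 47. ] 9.7
```

Stapler is home in the lane (tray frame −36, −25 mm, yaw 0.5°). Now the red-white roll.

Request:
{"api": "apply_moves", "payload": {"travel": [[-5, -53, 28], [-10, -106, 56], [-15, -160, 84], [-15, -213, 112], [-15, -266, 138]], "twist": [-1, -2, -3, -4, -5], "fingers": [0.9, 0.9, 0.9, 0.9, 0.9]}}

```text
time: 23.2
tool_pos: [0.5494, -0.0872, 0.2051]
tcp_rot: [0.703, 0.0, 0.711, 0.0]
wrist_force: [-0.1, 1.4, -0.0]
gripper_width: 0.0767
```

```bash
python3 - <<'E'
from h import *
import plan
plan.go(.667,-.086,.2,90)
c=cap('wrist','w12'); print((-np.array(c['R']).T@np.array(c['t']).ravel()).round(3)); p=proj(c,[[.667,-.086,.105],[.62,-.062,.08],[.667,-.062,.105],[.667,-.11,.105]]);print(p.round(0))
u,v=np.int32(p[0]); x0,y0=max(u-130,0),max(v-100,0); x0=min(x0,380); y0=min(y0,200); print(x0,y0)
cv2.imwrite('pics/w12c.png',cv2.resize(c['img'][y0:y0+200,x0:x0+260,::-1],None,fx=3,fy=3,interpolation=cv2.INTER_CUBIC))
E
```

```text
at [ 0.5494 -0.0872  0.2051] jaw 90.0 down [-0.012  0.001 -1.   ] w 0.0767 F [-0.1  1.4 -0. ] t 23.2 j6 -1.81
travel [  3.7   1.2 117.6] twist -0.0
[ 0.467 -0.087  0.349]
[[325. 316.]
 [347. 263.]
 [348. 316.]
 [301. 316.]]
194 200
```

View pics/w12c.png

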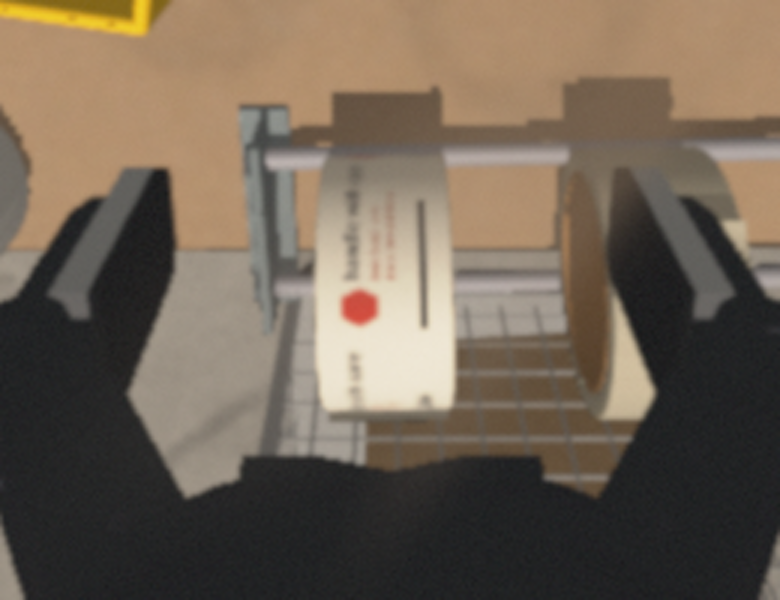

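Picture 15: the red-white roll's edges are at u 300 and 346 (centre 323), which gives y = −0.088, as planned.

Request:
{"api": "apply_moves", "payload": {"travel": [[0, 0, 55], [5, -1, 105], [25, -1, 119], [70, -1, 119], [75, -1, 119]], "twist": [0, 0, 0, 0, 0], "fingers": [0.9, 0.9, 0.9, 0.9, 0.9]}}

```text
time: 23.88
tool_pos: [0.6669, -0.0935, 0.1237]
tcp_rot: [0.7, 0.001, 0.714, -0.001]
wrist_force: [-0.2, 0.4, -0.4]
gripper_width: 0.0771
```

```bash
python3 - <<'E'
from h import *
import plan
plan.go(.667,-.088,.058,90)
c=cap('wrist','w13'); h=cv2.cvtColor(c['img'],cv2.COLOR_RGB2HSV).astype(int)
# bright low-sat tread per row, near image centre
for v in range(120,260,20):
    r=(h[v,250:400,2]>140)&(h[v,250:400,1]<70); x=np.nonzero(r)[0]+250; print(v,(x.min(),x.max(),len(x)) if len(x) else None, onz(c,[[x.min(),v],[x.max(),v]],.104)[:,:2].round(3).tolist() if len(x) else '')
E
```

```text
at [ 0.6669 -0.0935  0.1237] jaw 89.9 down [-0.019  0.    -1.   ] w 0.0771 F [-0.2  0.4 -0.4] t 23.88 j6 -1.77
travel [65.7  5.4  1.3] twist -0.1
120 None 
140 None 
160 None 
180 None 
200 (np.int64(262), np.int64(366), 44) [[0.635, -0.13], [0.635, -0.068]]
220 (np.int64(264), np.int64(367), 57) [[0.648, -0.13], [0.648, -0.067]]
240 (np.int64(250), np.int64(399), 123) [[0.662, -0.139], [0.662, -0.046]]
```

Request:
{"api": "apply_moves", "payload": {"travel": [[10, 4.5, 1], [35, 4.5, 1], [55, 4.5, 1], [65, 4.5, 1], [65, 4.5, 1]], "twist": [0, 0, 0, 0, 0], "fingers": [0.9, 0.9, 0.9, 0.9, 0.9]}}

```text
time: 24.55
tool_pos: [0.6678, -0.0892, 0.0604]
tcp_rot: [0.701, 0.001, 0.713, -0.001]
wrist_force: [0.8, -0.4, 0.5]
gripper_width: 0.0769
```

```bash
python3 plan.py .667 -.089 .058 90
```

```text
at [ 0.6678 -0.0892  0.0604] jaw 89.9 down [-0.017 -0.    -1.   ] w 0.0769 F [ 0.8 -0.4  0.5] t 24.55 j6 -1.77
travel [ 2.4  0.2 -0.7] twist -0.1
```

Request:
{"api": "apply_moves", "payload": {"travel": [[2, 0, 0], [2, 0, 0], [2, 0, 0], [2, 0, 0], [2, 0, 0]], "twist": [0, 0, 0, 0, 0], "fingers": [0.6, 0.3, 0.3, 0.3, 0.3]}}

```text
time: 25.18
tool_pos: [0.6681, -0.0892, 0.0591]
tcp_rot: [0.702, 0.001, 0.713, -0.001]
wrist_force: [-1.1, 1.3, 5.9]
gripper_width: 0.0472
```

Request:
{"api": "apply_moves", "payload": {"travel": [[0, 0, 0], [-25, 0, 0], [-75, 0, 0], [-125, 0, 0], [-130, 0, 0]], "twist": [0, 0, 0, 0, 0], "fingers": [0.3, 0.3, 0.3, 0.3, 0.3]}}

```text
time: 25.8
tool_pos: [0.6715, -0.0895, 0.1928]
tcp_rot: [0.704, 0.0, 0.711, -0.001]
wrist_force: [0.1, 0.5, -2.3]
gripper_width: 0.0471
```

```bash
python3 plan.py .5303 -.2328 .19 -8.2
```

```text
at [ 0.6715 -0.0895  0.1928] jaw 89.9 down [-0.01  -0.001 -1.   ] w 0.0471 F [ 0.1  0.5 -2.3] t 25.8 j6 -1.77
travel [   4.4 -143.6 -140.9] twist -81.9
```

Request:
{"api": "apply_moves", "payload": {"travel": [[0, -25, -30], [0, -55, -60], [0, -85, -90], [0, -115, -115], [0, -143, -141]], "twist": [10, 20, 30, 40, 50], "fingers": [0.3, 0.3, 0.3, 0.3, 0.3]}}

```text
time: 26.42
tool_pos: [0.5287, -0.2328, 0.193]
tcp_rot: [0.636, 0.3, 0.643, -0.303]
wrist_force: [0.2, 0.2, -1.9]
gripper_width: 0.0472
```

```bash
python3 plan.py .5303 -.2328 .19 -8.2
```

```text
at [ 0.5287 -0.2328  0.193 ] jaw 39.5 down [-0.012 -0.001 -1.   ] w 0.0472 F [ 0.2  0.2 -1.9] t 26.43 j6 -1.18
travel [3.  1.3 1. ] twist 47.7
```

Request:
{"api": "apply_moves", "payload": {"travel": [[0, 1, 1], [0, 1, 1], [0, 1, 1], [0, 1, 1], [0, 1, 1]], "twist": [10, 20, 30, 40, 47.5], "fingers": [0.3, 0.3, 0.3, 0.3, 0.3]}}

```text
time: 27.05
tool_pos: [0.5294, -0.2327, 0.1915]
tcp_rot: [-0.459, -0.531, -0.466, 0.538]
wrist_force: [-0.1, 0.4, -2.2]
gripper_width: 0.0474
```

```bash
python3 - <<'E'
from h import *
import plan
plan.go(.5303,-.2328,.095,-8.2)
c=cap('wrist','w14'); h=cv2.cvtColor(c['img'],cv2.COLOR_RGB2HSV).astype(int)
# dark mat quad within yellow: find component of dark pixels adjacent to yellow
ym=((abs(h[...,0]-26)<6)&(h[...,1]>150)&(h[...,2]>50)).astype(np.uint8)
n,l,s,_=cv2.connectedComponentsWithStats(ym)
for q in range(1,n):
    if s[q,4]>300: print('yellow',s[q].tolist())
ys,xs=np.nonzero(cv2.morphologyEx(ym,cv2.MORPH_OPEN,np.ones((3,3))))
p=np.c_[xs,ys]; 
for nm,f in (('min x+y',xs+ys),('max x-y',xs-ys),('min x-y',ys-xs)): k=f.argmin() if nm[:3]=='min' and nm=='min x+y' else f.argmax(); print(nm,p[k])
o=np.array([.4463,-.2208]);
for th in(-8.2,):
    a=np.radians(th);R=np.array([[np.cos(a),-np.sin(a)],[np.sin(a),np.cos(a)]])
    for q in ((121,62,45),(49,62,45),(-121,62,22),(-121,-62,22),(1.5,54,8),(-68.5,54,8),(-68.5,-54,8),(1.5,-54,8)): print(q,proj(c,[*(R@np.array(q[:2])/1e3+o),q[2]/1e3])[0].round(1))
# mat
V=h[...,2]; u0=proj(c,[*(R@[-.0335,.03]+o),.008])[0]; print('mat seed',u0.round(0))
m=(V<70).astype(np.uint8); n,l,s,_=cv2.connectedComponentsWithStats(m); q=l[int(u0[1]),int(u0[0])]; print('mat comp',s[q].tolist())
if q:
    cn=max(cv2.findContours((l==q).astype(np.uint8),cv2.RETR_EXTERNAL,cv2.CHAIN_APPROX_NONE)[0],key=len); print(cv2.approxPolyDP(cn,5,True)[:,0].tolist())
E
```

```text
at [ 0.5294 -0.2327  0.1915] jaw -8.3 down [-0.014  0.001 -1.   ] w 0.0474 F [-0.1  0.4 -2.2] t 27.05 j6 -0.34
travel [96.5  2.2 -0.1] twist -0.1
yellow [138, 126, 229, 107, 12892]
min x+y [139 127]
max x-y [366 131]
min x-y [157 230]
(121, 62, 45) [365.9 128.3]
(49, 62, 45) [292.2 128.2]
(-121, 62, 22) [135.  126.4]
(-121, -62, 22) [156.8 233.1]
(1.5, 54, 8) [253.7 133.1]
(-68.5, 54, 8) [191.2 133. ]
(-68.5, -54, 8) [204.2 222.6]
(1.5, -54, 8) [260.6 222.9]
mat seed [225. 155.]
mat comp [193, 133, 67, 92, 5235]
[[193, 133], [206, 222], [259, 224], [253, 134]]
```

Request:
{"api": "apply_moves", "payload": {"travel": [[35, 2, 0], [70, 2, 0], [90, 2, 0], [97, 2, 0], [97, 2, 0]], "twist": [0, 0, 0, 0, 0], "fingers": [0.3, 0.3, 0.3, 0.3, 0.3]}}

```text
time: 27.72
tool_pos: [0.5299, -0.2329, 0.0942]
tcp_rot: [-0.458, -0.532, -0.465, 0.539]
wrist_force: [-0.9, -0.6, -2.4]
gripper_width: 0.0469
```

```bash
python3 plan.py .5304 -.2329 .058 -8.2
```

```text
at [ 0.5299 -0.2329  0.0942] jaw -8.5 down [-0.015  0.001 -1.   ] w 0.0469 F [-0.9 -0.6 -2.4] t 27.73 j6 -0.34
travel [36.2  1.  -0.1] twist -0.3
```

Request:
{"api": "apply_moves", "payload": {"travel": [[12, 1, 0], [22, 1, 0], [30, 1, 0], [33, 1, 0], [34, 1, 0]], "twist": [0, 0, 0, 0, 0], "fingers": [0.3, 0.3, 0.3, 0.3, 0.3]}}

```text
time: 28.35
tool_pos: [0.5305, -0.233, 0.0601]
tcp_rot: [-0.458, -0.532, -0.465, 0.539]
wrist_force: [0.2, 0.4, -1.5]
gripper_width: 0.0472
```

Request:
{"api": "apply_moves", "payload": {"travel": [[0.5, 0, 0], [1, 0, 0], [1.5, 0, 0], [2, 0, 0], [2, 0, 0]], "twist": [0, 0, 0, 0, 0], "fingers": [0.3, 0.3, 0.3, 0.3, 0.3]}}

```text
time: 28.98
tool_pos: [0.5307, -0.2328, 0.0597]
tcp_rot: [-0.458, -0.532, -0.465, 0.539]
wrist_force: [-5.3, 5.7, 16.0]
gripper_width: 0.0473
```

Request:
{"api": "apply_moves", "payload": {"travel": [[0.5, 0, 0], [1, 0, 0], [1, 0, 0]], "twist": [0, 0, 0], "fingers": [0.3, 0.3, 0.3]}}

```text
time: 29.35
tool_pos: [0.5311, -0.2328, 0.0597]
tcp_rot: [-0.458, -0.532, -0.465, 0.539]
wrist_force: [-3.0, 3.7, 11.3]
gripper_width: 0.047
```

Request:
{"api": "apply_moves", "payload": {"travel": [[0, 0, 0], [0, 0, 0], [0, 0, 0], [0, 0, 0], [0, 0, 0]], "twist": [0, 0, 0, 0, 0], "fingers": [0.5, 0.6, 0.7, 0.8, 0.8]}}

```text
time: 29.98
tool_pos: [0.531, -0.2328, 0.0596]
tcp_rot: [-0.458, -0.532, -0.465, 0.539]
wrist_force: [-0.4, 0.4, 0.2]
gripper_width: 0.0682
```

Request:
{"api": "apply_moves", "payload": {"travel": [[-20, 0, 0], [-70, 0, 0], [-120, 0, 0], [-130, 0, 0], [-130, 0, 0]], "twist": [0, 0, 0, 0, 0], "fingers": [0.8, 0.8, 0.8, 0.8, 0.8]}}

```text
time: 30.6
tool_pos: [0.5328, -0.2329, 0.1897]
tcp_rot: [-0.458, -0.533, -0.464, 0.539]
wrist_force: [0.1, 0.0, 0.8]
gripper_width: 0.0687
```

```bash
python3 - <<'E'
from h import *
import plan
plan.go(.4316,-.0085,.15,4.7)
for n in('w1','w6','w8'):
    k=load(n); h=cv2.cvtColor(k['img'],cv2.COLOR_RGB2HSV).astype(int); rm=(((h[...,0]<6)|(h[...,0]>172))&(h[...,1]>140)&(h[...,2]>60)).astype(np.uint8)
    nn,l,s,_=cv2.connectedComponentsWithStats(rm)
    for q in range(1,nn):
        ys,xs=np.nonzero(l==q); P=onz(k,np.c_[xs,ys],.009)[:,:2]*1000
        c=P.mean(0)
        if len(xs)>100 and abs(c[0]-430)<15 and abs(c[1]-38)<20:
            r=cv2.minAreaRect(P.astype(np.float32)); print(n,np.round(r[0],1),np.round(r[1],1),round(r[2],1))
E
```

```text
at [ 0.5328 -0.2329  0.1897] jaw -8.5 down [-0.013  0.    -1.   ] w 0.0687 F [0.1 0.  0.8] t 30.6 j6 -0.34
travel [  41.  -132.9 -207. ] twist -13.2
w1 [427.2  34.2] [15.4 48.9] 5.0
w6 [427.2  34.1] [17.4 49.6] 3.4
w8 [427.8  32.7] [16.  56.4] 4.4
```

Request:
{"api": "apply_moves", "payload": {"travel": [[0, -27, -42], [0, -54, -84], [10, -81, -126], [25, -108, -168], [41, -133, -207]], "twist": [-3, -6, -9, -12, -13], "fingers": [0.45, 0.45, 0.45, 0.45, 0.45]}}

```text
time: 31.22
tool_pos: [0.4297, -0.007, 0.1483]
tcp_rot: [0.515, 0.477, 0.523, -0.483]
wrist_force: [1.0, 0.6, -0.3]
gripper_width: 0.0387
```

```bash
python3 - <<'E'
from h import *
import plan
plan.go(.431,-.0085,.025,4.5)
k=cap('wrist','w15'); h=cv2.cvtColor(k['img'],cv2.COLOR_RGB2HSV).astype(int); rm=(((h[...,0]<6)|(h[...,0]>172))&(h[...,1]>140)&(h[...,2]>60)).astype(np.uint8)
nn,l,s,_=cv2.connectedComponentsWithStats(rm)
for q in range(1,nn):
    if s[q,4]<150: continue
    ys,xs=np.nonzero(l==q); P=onz(k,np.c_[xs,ys],.009)[:,:2]*1000
    r=cv2.minAreaRect(P.astype(np.float32)); print(s[q].tolist(),np.round(r[0],1),np.round(r[1],1),round(r[2],1))
E
```

```text
at [ 0.4297 -0.007   0.1483] jaw 4.5 down [-0.015  0.001 -1.   ] w 0.0387 F [ 1.   0.6 -0.3] t 31.23 j6 -0.2
travel [123.3   3.    1.8] twist 0.0
[321, 126, 17, 51, 781] [427.4  34. ] [15.5 48.7] 4.4
```

Request:
{"api": "apply_moves", "payload": {"travel": [[45, 2, 2], [85, 3, 2], [112, 3, 2], [123, 3, 2], [123, 3, 2]], "twist": [0, 0, 0, 0, 0], "fingers": [0.4, 0.4, 0.4, 0.4, 0.4]}}

```text
time: 31.9
tool_pos: [0.4262, -0.0052, 0.0226]
tcp_rot: [0.513, 0.475, 0.526, -0.484]
wrist_force: [-0.6, 0.4, -0.1]
gripper_width: 0.0343
```

```bash
python3 plan.py .431 -.0085 .005 4.5
```

```text
at [ 0.4262 -0.0052  0.0226] jaw 4.6 down [-0.022  0.003 -1.   ] w 0.0343 F [-0.6  0.4 -0.1] t 31.9 j6 -0.2
travel [17.5  4.9  3.8] twist 0.1
```

Request:
{"api": "apply_moves", "payload": {"travel": [[0, 5, 4], [5, 5, 4], [12, 5, 4], [16, 5, 4], [16.5, 5, 4]], "twist": [0, 0, 0, 0, 0], "fingers": [0.4, 0.4, 0.4, 0.4, 0.4]}}

```text
time: 32.52
tool_pos: [0.4309, -0.0087, 0.0057]
tcp_rot: [0.513, 0.475, 0.526, -0.484]
wrist_force: [-0.1, 0.6, -0.1]
gripper_width: 0.0341
```

```bash
python3 plan.py .431 -.0085 .005 4.5
```

```text
at [ 0.4309 -0.0087  0.0057] jaw 4.6 down [-0.023  0.003 -1.   ] w 0.0341 F [-0.1  0.6 -0.1] t 32.52 j6 -0.21
travel [ 0.7  0.1 -0.2] twist 0.1
```

Request:
{"api": "apply_moves", "payload": {"travel": [[0, 0, 0], [0, 0, 0], [0, 0, 0], [0, 0, 0], [0, 0, 0]], "twist": [0, 0, 0, 0, 0], "fingers": [0.2, 0.05, 0.05, 0.05, 0.05]}}

```text
time: 33.15
tool_pos: [0.431, -0.0087, 0.0059]
tcp_rot: [0.513, 0.475, 0.526, -0.484]
wrist_force: [-1.6, 2.0, 5.3]
gripper_width: 0.0142
```

Request:
{"api": "apply_moves", "payload": {"travel": [[-40, 0, 0], [-90, 0, 0], [-120, 0, 20], [-125, 0, 50], [-125, 0, 90]], "twist": [0, 0, -10, -20, -30], "fingers": [0.05, 0.05, 0.05, 0.05, 0.05]}}

```text
time: 33.78
tool_pos: [0.4414, -0.0994, 0.1312]
tcp_rot: [0.62, 0.324, 0.634, -0.329]
wrist_force: [0.6, -0.5, 0.4]
gripper_width: 0.0146
```

```bash
python3 plan.py .4183 -.1804 .13 81.8
```

```text
at [ 0.4414 -0.0994  0.1312] jaw 35.0 down [-0.021  0.002 -1.   ] w 0.0146 F [ 0.6 -0.5  0.4] t 33.77 j6 -0.93
travel [  1.5 -65.3  53.1] twist -46.8
```

Request:
{"api": "apply_moves", "payload": {"travel": [[0, -25, 20], [0, -50, 40], [0, -65, 53], [0, -65, 53], [0, -65, 53]], "twist": [-10, -20, -30, -40, -47], "fingers": [0.05, 0.05, 0.05, 0.05, 0.05]}}

```text
time: 34.4
tool_pos: [0.4183, -0.1804, 0.1314]
tcp_rot: [0.698, 0.048, 0.713, -0.048]
wrist_force: [0.1, 0.7, 0.0]
gripper_width: 0.014
```

```bash
python3 plan.py .4183 -.1804 .024 81.8;  python3 - <<'E'
from h import *
k=cap('wrist','w16'); z=state()['tool_pos'][2]+.004
h=cv2.cvtColor(k['img'],cv2.COLOR_RGB2HSV).astype(int)
o=np.array([.4463,-.2208]);a=np.radians(-8.2);R=np.array([[np.cos(a),-np.sin(a)],[np.sin(a),np.cos(a)]])
rm=(((h[...,0]<6)|(h[...,0]>172))&(h[...,1]>140)&(h[...,2]>60)).astype(np.uint8); wm=((h[...,1]<60)&(h[...,2]>130)).astype(np.uint8)
for nm,m in(('red',rm),('white',wm)):
    nn,l,s,_=cv2.connectedComponentsWithStats(m)
    for q in range(1,nn):
        if s[q,4]<250 or not 260<s[q,0]+s[q,2]/2<400: continue
        ys,xs=np.nonzero(l==q); P=(onz(k,np.c_[xs,ys],z)[:,:2]-o)@R*1000
        r=cv2.minAreaRect(P.astype(np.float32)); print(nm,s[q].tolist(),np.round(r[0],1),np.round(r[1],1),round(r[2],1))
m=(h[...,2]<70).astype(np.uint8); 
for q in ((1.5,54,8),(-68.5,54,8),(-68.5,-54,8),(1.5,-54,8)): print(q,proj(k,[*(R@np.array(q[:2])/1e3+o),q[2]/1e3])[0].round(1))
u=proj(k,[*(R@[-.0335,-.02]+o),.008])[0].astype(int); nn,l,s,_=cv2.connectedComponentsWithStats(m); q=l[u[1],u[0]]; print(u,s[q].tolist())
if q:
    cn=max(cv2.findContours((l==q).astype(np.uint8),cv2.RETR_EXTERNAL,cv2.CHAIN_APPROX_NONE)[0],key=len); print(cv2.approxPolyDP(cn,5,True)[:,0].tolist()[:10])
E
```

```text
at [ 0.4183 -0.1804  0.1314] jaw 82.2 down [-0.021  0.002 -1.   ] w 0.014 F [0.1 0.7 0. ] t 34.4 j6 -1.93
travel [1.074e+02 1.000e-01 2.300e+00] twist 0.4
red [308, 140, 34, 99, 3001] [-76.6  35.9] [16.4 51.2] 89.8
white [302, 238, 36, 119, 2443] [-11.4  33.2] [79.1 20.8] 0.8
(1.5, 54, 8) [341.5 233.5]
(-68.5, 54, 8) [343.5 164.7]
(-68.5, -54, 8) [228.4 163.7]
(1.5, -54, 8) [234.7 232.6]
[266 199] [228, 165, 81, 68, 5114]
[[228, 166], [234, 231], [307, 232], [306, 167]]
```

Request:
{"api": "apply_moves", "payload": {"travel": [[40, 0, 2], [75, 0, 2], [98, 0, 2], [107, 0, 2], [107, 0, 2]], "twist": [0, 0, 0, 0, 0], "fingers": [0.05, 0.05, 0.05, 0.05, 0.05]}}

```text
time: 35.08
tool_pos: [0.4181, -0.1803, 0.0244]
tcp_rot: [0.698, 0.047, 0.713, -0.046]
wrist_force: [0.8, 0.8, -0.3]
gripper_width: 0.0143
```

```bash
python3 plan.py .4183 -.1804 .014 81.8
```

```text
at [ 0.4181 -0.1803  0.0244] jaw 82.5 down [-0.022  0.002 -1.   ] w 0.0143 F [ 0.8  0.8 -0.3] t 35.08 j6 -1.93
travel [10.4 -0.1  0.5] twist 0.7
```

Request:
{"api": "apply_moves", "payload": {"travel": [[4, 0, 0], [7, 0, 0], [8.5, 0, 0], [9.5, 0, 0], [9.5, 0, 0]], "twist": [0.5, 0.5, 0.5, 0.5, 0.5], "fingers": [0.05, 0.05, 0.05, 0.05, 0.05]}}

```text
time: 35.7
tool_pos: [0.4179, -0.1803, 0.0149]
tcp_rot: [0.698, 0.05, 0.713, -0.049]
wrist_force: [-0.3, -0.7, -0.2]
gripper_width: 0.0143
```

Request:
{"api": "apply_moves", "payload": {"travel": [[0.5, 0, 0], [1, 0, 0], [1.5, 0, 0]], "twist": [0, 0, 0], "fingers": [0.05, 0.05, 0.05]}}

```text
time: 36.08
tool_pos: [0.4177, -0.1802, 0.0138]
tcp_rot: [0.698, 0.05, 0.713, -0.049]
wrist_force: [-5.0, 2.6, 19.2]
gripper_width: 0.0143
```

Contact at z 0.0138, as expected. Releasing, then retreating upward.

Request:
{"api": "apply_moves", "payload": {"travel": [[-0.5, 0, 0], [-0.5, 0, 0], [-0.5, 0, 0], [-0.5, 0, 0]], "twist": [0, 0, 0, 0], "fingers": [0.05, 0.3, 0.4, 0.4]}}

```text
time: 36.58
tool_pos: [0.4178, -0.1802, 0.0142]
tcp_rot: [0.698, 0.05, 0.713, -0.049]
wrist_force: [0.8, 0.2, -0.4]
gripper_width: 0.034
```

Request:
{"api": "apply_moves", "payload": {"travel": [[-30, 0, 0], [-80, 0, 0], [-135, 0, 0], [-190, 0, 0], [-210, 0, 0]], "twist": [0, 0, 0, 0, 0], "fingers": [0.4, 0.4, 0.4, 0.4, 0.4]}}

```text
time: 37.2
tool_pos: [0.4232, -0.1812, 0.2273]
tcp_rot: [0.699, 0.049, 0.712, -0.05]
wrist_force: [0.4, 0.3, -0.6]
gripper_width: 0.0342
```

Request:
{"api": "apply_moves", "payload": {"travel": [[0, 50, -10], [0, 100, -20], [0, 140, -30], [0, 160, -40], [0, 160, -40]], "twist": [0, 0, 0, 0, 0], "fingers": [0.4, 0.4, 0.4, 0.4, 0.4]}}

```text
time: 37.83
tool_pos: [0.4055, -0.0162, 0.2276]
tcp_rot: [0.699, 0.048, 0.712, -0.049]
wrist_force: [-0.6, 1.1, -0.2]
gripper_width: 0.0341
```

```bash
python3 - <<'E'
from h import *
c=cap('wrist','w17'); s=cap('scene','s17'); t=cap('top','t17')
m=np.zeros((600,800,3),np.uint8); m[:300,:400]=cv2.resize(s['img'][100:370,140:500],(400,300)); m[:300,400:]=cv2.resize(t['img'][100:340,170:490],(400,300)); m[300:,:480]=cv2.resize(c['img'],(480,300))
cv2.imwrite('pics/m17.png',m[...,::-1]); import plan; plan.go(0,0,0)
E
```

```text
at [ 0.4061 -0.0177  0.2276] jaw 82.0 down [-0.018  0.    -1.   ] w 0.0345 F [ 0.7 -0.3 -1.2] t 37.98 j6 -1.59
travel [ 234.8  -38.6 -400.5] twist 0
```

View pics/m17.png

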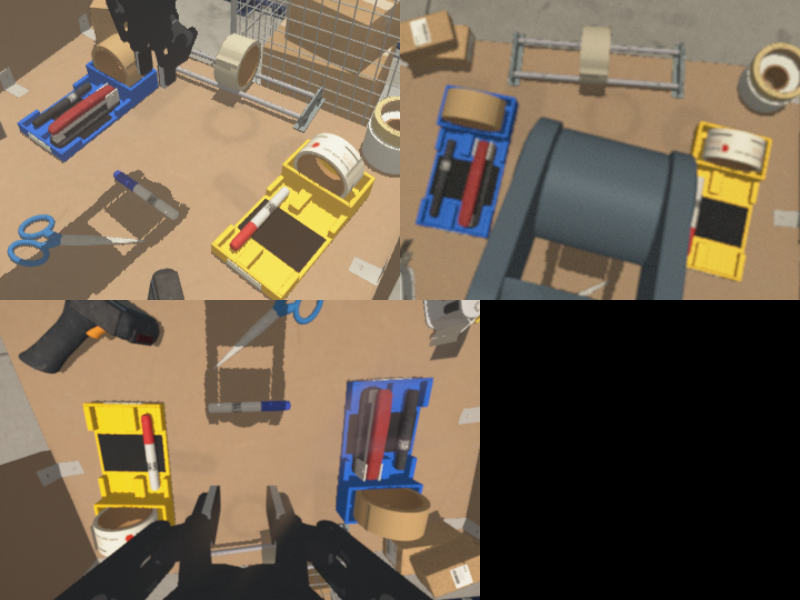

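Picture 16: both kits are in place, and the clear roll alone is left on the rack. Last, a numeric check of the seated height of both rolls.

```bash
python3 - <<'E'
from h import *
for nm,o,th,r in(('brown',(.4694,.2140),-5.1,.05),('rw',(.4463,-.2208),-8.2,.0475)):
    a=np.radians(th);R=np.array([[np.cos(a),-np.sin(a)],[np.sin(a),np.cos(a)]]); ph=np.linspace(0,2*np.pi,180)
    pts=np.array([[*(R@np.array([.085+sx*.024,r*np.cos(p)])+o),.009+r+r*np.sin(p)] for sx in(-1,1) for p in ph])
    for n in('s17','t17'):
        k=load(n); h=cv2.cvtColor(k['img'],cv2.COLOR_RGB2HSV).astype(int); q=proj(k,pts); lo,hi=q.min(0),q.max(0)
        x0,y0=np.int32(lo)-8; x1,y1=np.int32(hi)+8
        H,S,V=[h[...,i] for i in range(3)]
        m=((S<75)&(V>120)) if nm=='rw' else ((abs(H-15)<6)&(S>80)&(V>60))
        mm=np.zeros_like(m,np.uint8); mm[y0:y1,x0:x1]=m[y0:y1,x0:x1]; mm=cv2.morphologyEx(mm,cv2.MORPH_OPEN,np.ones((3,3)));nn,l,s,_=cv2.connectedComponentsWithStats(mm); b=s[1+s[1:,4].argmax()]
        print(nm,n,'expected box',lo.round(1),hi.round(1),'seen',b[:2],b[:2]+b[2:4]-1)
E
```

```text
brown s17 expected box [221.5 129. ] [271.6 181.3] seen [213 121] [266 176]
brown t17 expected box [202.6 168.7] [255.3 204.1] seen [204 171] [253 203]
rw s17 expected box [403.3 218.2] [467.1 280.1] seen [407 219] [467 277]
rw t17 expected box [411.4 201.2] [462.4 236.3] seen [413 203] [461 234]
```

```bash
python3 -c "
from bench import robot; print(robot.job_done())"
```

```text
the job is handed in; nothing more can be done
None
```

Both kits are made up in the order asked and handed in, with about 38 s on the robot's clock. The blue tray has the brown roll, the black marker and the red stapler. The yellow tray has the red-white roll and the red marker. The clear roll stands untouched on the rack.

**Checks that agreed:**
- Every item was lowered onto its seat until it touched, then released. Seating forces were 12–30 N, and heights came within 0.5 mm of the expected value for four of the five items.
- The stapler measured 0.5° off the lane line and about 3 mm from its centre, upright.
- The final pictures show everything in its own place. The red-white roll's outline matches the fully seated outline to about 4 px in both views.

**Checks that disagreed or failed:**
- The red-white roll touched at z = 59.7 mm instead of the expected 58 mm. I put this down to about 1° of tool tilt.
- The brown roll's outline check in the scene view failed because the colour mask caught the background. Its top view matches to about 2 px, and it touched at 59.2 mm against 59 mm expected.

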